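Unplug the test gauge from the bench air outlet

ROBOT

A 6-joint arm with a two-finger parallel gripper is mounted at the origin on the work surface. World frame = base frame: x ahead of the robot, y to its left, z up, the work surface at z = 0. Lengths are in m, angles in degrees, forces in N, time in s.
With the tool pointing down it reaches from about 0.3 to 0.75 m from the base axis. Payload 8.5 kg.
Tool frame: the origin (TCP) lies between the finger pads; the fingertips stand ahead of it and the grasp point (between the pads) lies 8 mm behind it (env.tcp_to_tips is the z of the fingertips in the tool frame, in m); z points along the fingers, x is the direction in which the jaws open and shut, and the axes are right-handed (so a half turn about z gives the same grasp; the last joint's range is limited). The gripper opens to 85 mm and grips with 20 to 120 N. Pads are 22 mm wide; open, the fingers measure 114 mm over their backs; the gripper's body (76 mm by 85 mm) begins 54 mm behind the grasp point. The pads swing forward as they close: fully open they stand 13 mm farther back than shut.
Start: joints at [57.221, 21.807, 74.336, -0, 83.858, -12.336], TCP at [0.192, 0.515, 0.242] pointing down, gripper open.
Joint ranges: [-178.18, 178.18], [-50.72, 133.34], [12.68, 142.11], [-81.47, 261.47], [9.98, 163.14], [-165.26, 165.26]. Speed limits (degrees/s): [136.94, 136.94, 180, 180, 180, 180].

INTERFACE

Orientations are given as a 3x3 rotation matrix whose columns are the frame's x, y, z axes.
In Python, from rig import observe, viewer, env gives the robot as it stands.
- The arm moves only by the tool jog_arm, never from a script. Its arguments are lists of equal length, an entry for each row: "dr": the turn, a rotation vector about the tool's x, y, z in rad, a list of three; "slide": the shift along the tool's x, y, z in m, a list of three; "gripper": the opening, from -1 (shut) to 1 (fully open), so that 0 is half open. In form: {"dr": [[rx, ry, rz], ...], "slide": [[dx, dy, dz], ...], "gripper": [gripper, ...]}. A call has exactly 10 rows; each row shifts and turns the commanded pose from where the row before left it, along the tool's axes as they then stand; what a row does not reach is not made up. A row lasts 1/10 s, in which the tool goes at most 50 mm and 8.59 degrees, less where a joint would pass 70% of its speed; a pose out of reach is approached as far as the arm can. A call is refused whole if a number of a shift passes 0.05 or a number of a turn 0.15, either way. A call with a gripper value outside its range is refused whole. The fingers move at their own pace and stop on an object; "force" is the grip in N (left out, the last holds). Time passes only in rows, so rows that do not move let the fingers close, or fill a call up. It gives the time, the measured TCP pose, the force and the opening at its end, in the units of the state.
- observe(): the state, without advancing time (a new reading comes with each control period).
- viewer.get_image(name): name is "scene" or "top" or "wrist"; returns a dict with "pixels" (384x512x3 uint8, blue, green, red), "camera_matrix" (3x3 intrinsics, pixels), "R" (3x3) and "t" (3): a world point X has camera coordinates R X + t. Camera axes: x right, y down, z forward; pixel columns grow to the right and rows downward; lengths in m; the calibration is good to about 2 mm. The wrist camera is an equidistant fisheye: a pixel r from the principal point sees the ray r / f radians off the axis. A picture is of the moment at which its call begins. There is no depth.
- env.close_job(): hands the job in, once; it reports no verdict.
The state is a dict: "time_s": time; "q": joint angles; "qvel": joint speeds; "joint_efforts": joint torques, N m; "position": TCP position; "tool_rot": TCP orientation; "ft_force": force on the tool from outside, world axes, zero at the start; "wrist_torque": the same for the moment, N m; "grip_width": finger opening in m.
Only numpy, scipy, OpenCV 4.12 (cv2) and the standard library are available. Lean on these libraries where they do the work, as an engineer would, in place of code of your own. Each camera call takes 0.05 s, during which the arm holds its last target.

TASK

The air line has been checked and vented. On the air outlet that holds the plug-in pressure gauge, draw the sprung sleeve back until the gauge is unlocked, without forcing it past its stop, then draw the gauge straight out without straining the coupling, so that the sleeve snaps forward again. Put the gauge away in its rest, lying fully down in the V with its stem in the slot and its nipple out behind the slotted plate; do not drop it, and leave the spare outlet and the other things on the bench alone.

Things in the scene. Friction and masses are not known exactly. Their poses are not given: they have to be found in the camera images.
- manifold: Fixed air manifold: foot plate 100 x 200 mm, block 44 x 180 mm, its top 116 mm above the bench (a stub on it to 132 mm). Origin: on the bench under the block's middle, z up. Two level quick-coupling outlets, 110 mm apart, face its local -x, axes 95 mm above the bench: the gauge's at local y +55 mm, the empty spare at -55 mm. Block face at x = -22 mm; inlet riser (24 mm thick) at y +118 mm.
- outlet_mouth (a point): Centre of the mouth of the coupling that holds the gauge, on its axis, 54 mm in front of the block's face and 2 mm inside the resting sleeve's front end; axes as the manifold's, so the gauge comes out along local -x. Bore 17 mm in diameter.
- sleeve_mid (a point): Middle of that coupling's knurled steel sleeve, on its axis, moving with it; axes as the manifold's. Sleeve 30 mm in diameter, 28 mm long; at rest its middle is 42 mm in front of the block's face, 12 mm behind the mouth. Between its front end and the gauge's case lie 24 mm (hex 21 mm across, then stem 12 mm).
- sleeve (a joint): How far that sleeve is drawn back, along the manifold's +x (m): 0 forward, stop at 0.008. Spring: 8 N at 0, 15 N at the stop; the stop yields 1 mm per 10 N and is ruined beyond 0.0095. Just under 7 mm the lock opens and the gauge pops about 5 mm out; its collar then holds the sleeve, let go, about 5 mm back, until the gauge is drawn out (about 5 N of drag over 13 mm) and the sleeve snaps to 0.
- spare_sleeve (a joint): The same for the empty spare outlet's sleeve (m); leave it at 0.
- gauge_center (a point): Centre of the case of the loose plug-in gauge (about 0.16 kg): round case 50 mm in diameter, 28 mm deep, axis level; local -x out of the dial, +x along the nipple. Behind the case: stem 12 mm thick and 11 mm long, hex 21 mm and 12 mm long, nipple 16 mm thick and 35 mm long. Plugged in, the nipple is 32 mm deep in the mouth; it has a little play, the case up to 3 mm low once unlocked.
- nipple_tip (a point): Tip of the gauge's nipple, on the gauge's axis, 72 mm along +x from the centre of the case.
- rest: Fixed rest for the gauge. Origin: on the bench under the middle of its V; z up, local +x towards its slotted plate. Seated, the case's centre is 44 mm above the origin, dial to -x, nipple to +x. Base 110 x 80 x 12 mm; V 24 mm long, 21 mm to either side, 28 mm high. Plate 44 mm wide, 48 mm high, at x = 17.5 to 21.5 mm, with a slot open at the top, 16 mm wide, down to 37 mm, for the stem.
- blow_gun: Bystander: orange blow gun with steel tube, 230 mm long, 22 mm thick, lying along its x; leave it.
- spare_nipple: Bystander: spare brass nipple standing upright, 19 mm in diameter, 48 mm high; leave it.
- tape_spool: Bystander: white spool of thread tape lying flat, 54 mm in diameter, 16 mm high; leave it.
- spanner: Bystander: steel spanner, 170 mm long, lying flat; leave it.
- dust_brush: Bystander: dusting brush, 190 mm long, lying flat; leave it.
- mug: Bystander: blue mug, 82 mm in diameter, 92 mm high; leave it.
- vase: Bystander: green glass jar, 68 mm in diameter, 105 mm high; leave it.
- barrel: Fixed inner barrel of that coupling, hidden in the sleeve, 24 mm in diameter, bore 17 mm; origin and axes as the manifold's. Side load strains it: more than about 8 N sideways at the gauge's case is too much, as is a pull of more than about 35 N on the gauge while it is locked.

How it is judged (in metres and radians):
On the way, in this order (a step that is already met when the one before it is completed fails the run):
1. the sleeve of the gauge's outlet is drawn back and the gauge has popped forward out of its lock (value of joint sleeve above 0.003 m and x of gauge_center in the frame of manifold below -0.119 m), for 0.1 s.
2. the gauge is right out of the coupling and the sleeve has snapped forward (value of joint sleeve below 0.001 m and distance between nipple_tip and outlet_mouth above 0.008 m and x of nipple_tip in the frame of manifold below -0.08 m), for 0.1 s.
At the end, for the whole second after the job is handed in: The gauge lies released and level in its rest: case centre within 6 mm along and 3 mm across of the V's middle and at its seated height (44 mm, +/-3 mm), nipple tip behind the slotted plate and level with the case within 8 mm; the outlet's sleeve is fully forward (within 1 mm) (z of gauge_center in the frame of rest between 0.041 and 0.047 m and y of gauge_center in the frame of rest between -0.003 and 0.003 m and x of gauge_center in the frame of rest between -0.006 and 0.006 m and x of nipple_tip in the frame of rest above 0.06 m and value of joint sleeve below 0.001 m and z of nipple_tip in the frame of rest between 0.036 and 0.052 m); the robot touches nothing.
It fails at once if the coupling is strained: over 40 N between the gauge and the barrel, or the gauge hauled against its closed lock (over 60 N between gauge and outlet while the sleeve is less than 3 mm back) (contact force between gauge and barrel above 40 N or (value of joint sleeve below 0.003 m and contact force between gauge and manifold above 60 N)).
It fails at once if the sleeve is forced past its stop: more than 9.5 mm back (value of joint sleeve above 0.0095 m).
It fails at once if the gauge is dropped (height (world z) of gauge_center below 0.032 m).
It fails at once if the spare outlet's sleeve is pulled (value of joint spare_sleeve above 0.003 m).
It fails at once if a bystander is disturbed: moved more than 20 mm (distance of any of blow_gun, spare_nipple, tape_spool, spanner, dust_brush, mug, vase from where it was at the start of the episode above 0.02 m).
It also fails if it takes over 58 s, if anything falls off the work surface, if the arm or the gripper's body presses on something with over 40 N, if the wrist force passes 120 N, or if a joint passes its speed limit or range.

## Working session

There is one attempt and no reset: what is moved stays moved. The work goes in short steps, Python scripts to look and compute and a tool call to move; the robot and the scene stay as the last step left them, time stands still between calls to the robot, and variables do not carry over. Pictures are saved under pics/ and viewed, and the job is handed in when it is done.

Besides the shell and the picture viewer there is one more tool, called after "Call:" as a command line: name --argument value ..., lists and objects as JSON in quotes. jog_arm: Moves the arm, as the interface text tells. Its arguments: {"type":"object","properties":{"dr":{"type":"array","items":{"type":"array","items":{"type":"number"}}},"slide":{"type":"array","items":{"type":"array","items":{"type":"number"}}},"gripper":{"type":"array","items":{"type":"number"}},"force":{"type":"number"}},"required":["dr","slide","gripper"]}

```bash
ls; mkdir -p pics
cat > h.py <<'E'
import numpy as np, cv2
from rig import observe, viewer, env
def snap(name,fn):
    im=viewer.get_image(name); cv2.imwrite('pics/'+fn+'.png',im['pixels'])
    np.savez('pics/'+fn+'.npz',K=im['camera_matrix'],R=im['R'],t=im['t']); return im
E
python3 - <<'E'
from h import *
for n in ['scene','top','wrist']:
    im=snap(n,n+'0'); print(n,im['camera_matrix'].round(1).tolist(),im['R'].round(4).tolist(),im['t'].round(4).tolist())
    cv2.imwrite(f'pics/{n}0b.png',cv2.resize(im['pixels'],(800,600),interpolation=cv2.INTER_CUBIC))
s=observe();print({k:np.round(v,4).tolist() for k,v in s.items()}, env.tcp_to_tips)
E
```

```text
pics
scene [[448.3, 0.0, 268.5], [0.0, 448.3, 184.5], [0.0, 0.0, 1.0]] [[-0.4916, 0.8706, -0.0198], [0.5042, 0.2661, -0.8216], [-0.71, -0.4139, -0.5698]] [0.2798, -0.2127, 1.8751]
top [[466.8, 0.0, 260.6], [0.0, 466.8, 196.0], [0.0, 0.0, 1.0]] [[0.0274, -0.9995, -0.015], [-0.9955, -0.0259, -0.0906], [0.0902, 0.0174, -0.9958]] [-0.0158, 0.5636, 1.2755]
wrist [[297.3, 0.0, 253.3], [0.0, 297.3, 190.6], [0.0, 0.0, 1.0]] [[0.35, 0.9368, -0.0012], [0.8947, -0.3339, 0.2968], [0.2776, -0.1049, -0.955]] [-0.5499, -0.0379, 0.3799]
{'time_s': 0.15, 'q': [57.2211, 21.8326, 74.3727, 0.0029, 83.8597, -12.3362], 'qvel': [0.0171, -0.0958, -0.1388, -0.1162, 0.04, -0.0041], 'joint_efforts': [0.0019, -44.8624, -23.1347, -0.0002, 0.0037, -0.0], 'position': [0.192, 0.5152, 0.2419], 'tool_rot': [[0.3493, 0.937, -0.0007], [0.937, -0.3493, -0.0009], [-0.0011, -0.0003, -1.0]], 'ft_force': [0.9176, 0.2145, 0.2603], 'wrist_torque': [0.016, 0.015, -0.0324], 'grip_width': 0.0853} 0.011
```

View pics/scene0b.png

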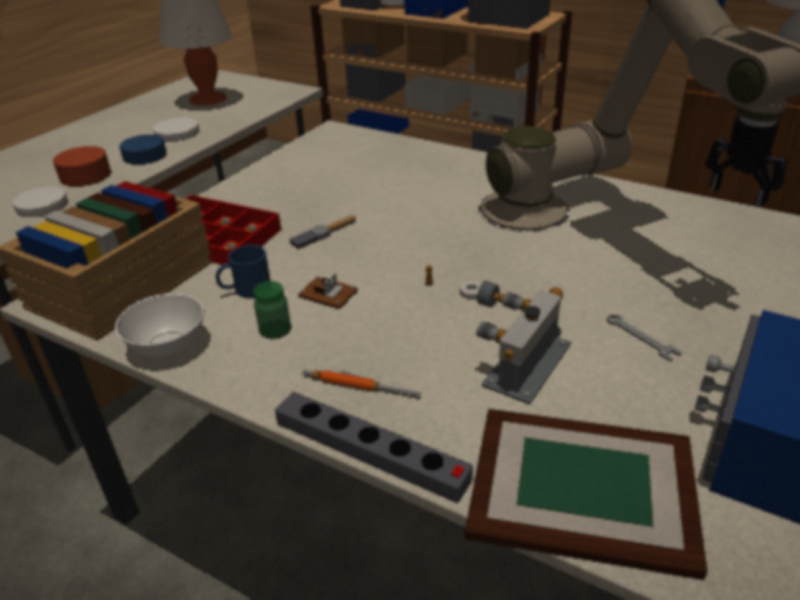

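View pics/top0b.png

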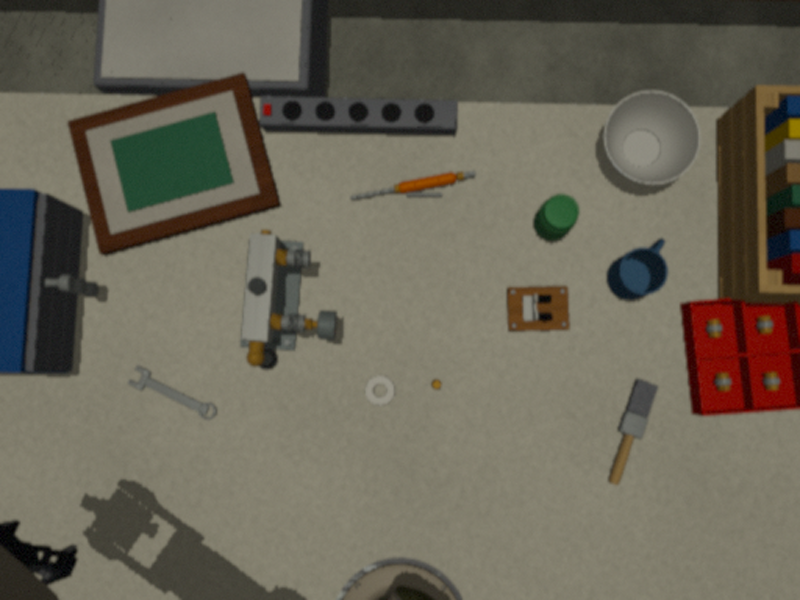

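View pics/wrist0b.png

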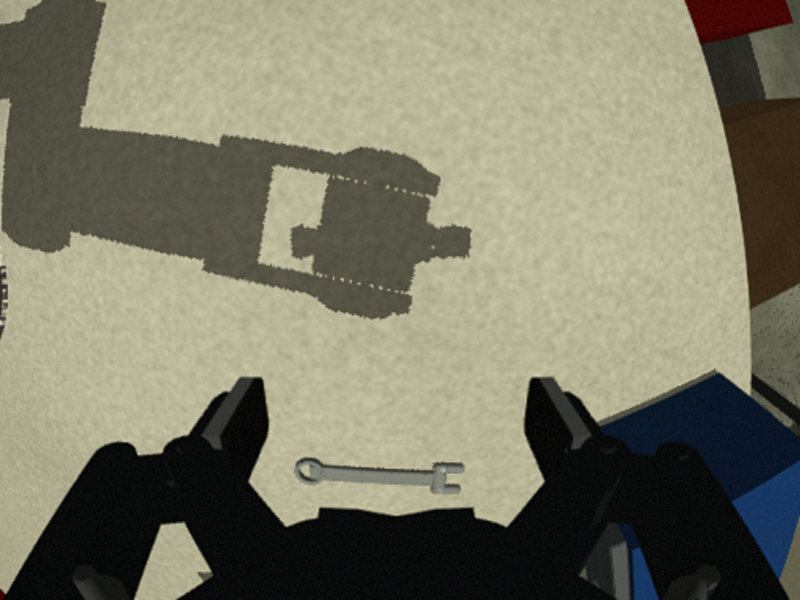

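Run:
```python
from h import *
t=cv2.imread('pics/top0.png'); s=cv2.imread('pics/scene0.png')
def crop(im,x0,y0,w,h,f,fn): cv2.imwrite('pics/'+fn,cv2.resize(im[y0:y0+h,x0:x0+w],None,fx=f,fy=f,interpolation=cv2.INTER_CUBIC))
crop(t,145,140,80,100,6,'c1.png')
crop(t,315,175,60,45,12,'c2.png')
a=[s[165:260,285:385],s[165:205,185:235]]
crop(s,285,165,100,95,7,'c3.png')
crop(s,185,165,60,40,12,'c4.png')
```

```text
(no output)
```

View pics/c1.png

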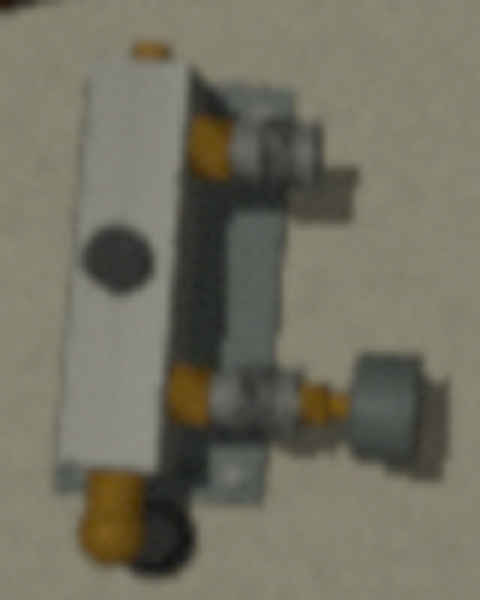

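View pics/c2.png

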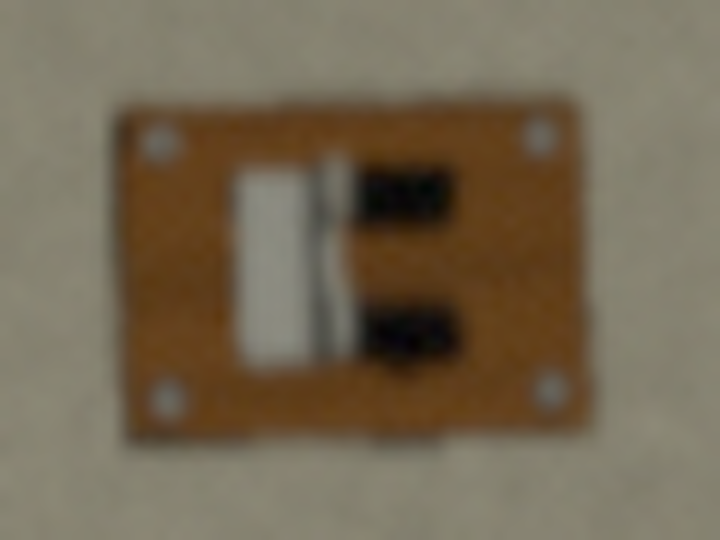

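View pics/c3.png

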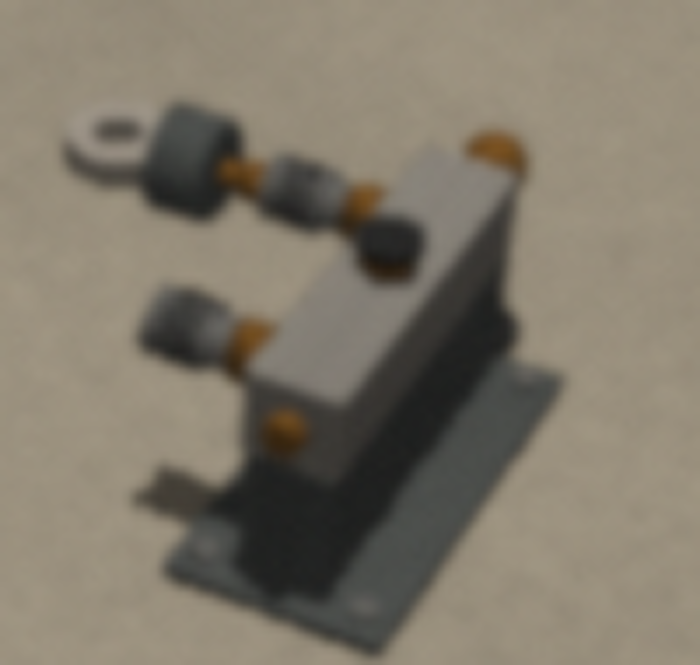

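View pics/c4.png

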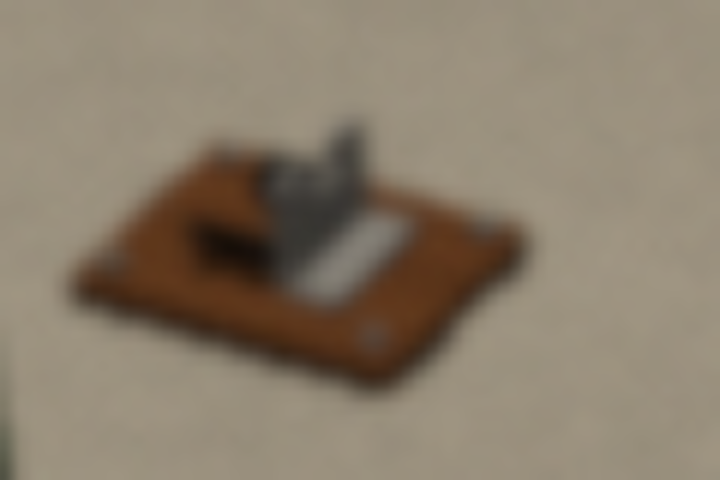

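```bash
cat >> h.py <<'E'
def ray(fn,uv,fish=None):
    d=np.load('pics/'+fn+'.npz');K,R,t=d['K'],d['R'],d['t']
    if fish is None: fish=fn.startswith('wrist')
    uv=np.atleast_2d(np.array(uv,float)); x=(uv-[K[0,2],K[1,2]])/K[0,0]
    if fish:
        r=np.linalg.norm(x,axis=1,keepdims=True); v=np.c_[x/np.maximum(r,1e-9)*np.sin(r),np.cos(r)]
    else: v=np.c_[x,np.ones(len(x))]
    return -R.T@t, v@R
def atz(fn,uv,z):
    c,v=ray(fn,uv); s=(z-c[2])/v[:,2]; return c+v*s[:,None]
def proj(fn,X,fish=None):
    d=np.load('pics/'+fn+'.npz');K,R,t=d['K'],d['R'],d['t']
    if fish is None: fish=fn.startswith('wrist')
    p=np.atleast_2d(X)@R.T+t
    if fish:
        rr=np.hypot(p[:,0],p[:,1]); th=np.arctan2(rr,p[:,2]); x=p[:,:2]/np.maximum(rr,1e-9)[:,None]*th[:,None]
    else: x=p[:,:2]/p[:,2:]
    return x*K[0,0]+[K[0,2],K[1,2]]
E
python3 - <<'E'
from h import *
A=np.array
r=atz('top0',A([[120,105],[578,100],[592,432],[128,437]])/12+[315,175],.012);print(r.round(4))
print('cen',r.mean(0),[np.linalg.norm(r[i]-r[(i+1)%4]).round(4) for i in range(4)])
m=atz('top0',A([[92,58],[190,62],[157,470],[58,460]])/6+[145,140],.116);print(m.round(4))
print('cen',m.mean(0),[np.linalg.norm(m[i]-m[(i+1)%4]).round(4) for i in range(4)])
ax=(m[0]+m[1]-m[2]-m[3])/2;print('yaw of -y axis deg',np.degrees(np.arctan2(ax[1],ax[0])))
ax=(r[1]+r[2]-r[0]-r[3])/2;print('yaw of rest +x',np.degrees(np.arctan2(ax[1],ax[0])))
# gauge pieces
print(atz('top0',A([[358,405],[415,405],[385,352],[385,462],[255,395]])/6+[145,140],.095).round(4))
E
```

```text
[[ 0.6045 -0.181   0.012 ]
 [ 0.6084 -0.2881  0.012 ]
 [ 0.5306 -0.292   0.012 ]
 [ 0.5265 -0.184   0.012 ]]
cen [ 0.56749897 -0.23629057  0.012     ] [np.float64(0.1072), np.float64(0.078), np.float64(0.108), np.float64(0.078)]
[[0.6709 0.264  0.116 ]
 [0.6702 0.221  0.116 ]
 [0.4917 0.2275 0.116 ]
 [0.4948 0.2705 0.116 ]]
cen [0.58190075 0.24574467 0.116     ] [np.float64(0.0431), np.float64(0.1787), np.float64(0.0432), np.float64(0.1762)]
yaw of -y axis deg -2.0916148528890877
yaw of rest +x -87.88109517244774
[[0.5233 0.1446 0.095 ]
 [0.524  0.1195 0.095 ]
 [0.547  0.1336 0.095 ]
 [0.4986 0.1317 0.095 ]
 [0.5265 0.1901 0.095 ]]
```

Call:
jog_arm --dr '[[0,0,0],[0,0,0],[0,0,0],[0,0,0],[0,0,0],[0,0,0],[0,0,0],[0,0,0],[0,0,0],[0,0,0]]' --slide '[[-0.018,0.04,-0.002],[-0.018,0.04,-0.002],[-0.018,0.04,-0.002],[-0.018,0.04,0],[-0.018,0.04,0],[-0.018,0.04,0],[-0.018,0.04,0],[-0.018,0.04,0],[-0.018,0.04,0],[-0.018,0.04,0]]' --gripper '[1,1,1,1,1,1,1,1,1,1]'

```text
time_s: 1.15
position: [0.505, 0.2054, 0.2482]
tool_rot: [[0.349, 0.937, -0.0], [0.937, -0.349, 0.0], [-0.0, -0.0, -1.0]]
ft_force: [-0.1, 0.5, -0.3]
grip_width: 0.0852
```

Call:
jog_arm --dr '[[0,0,0.125],[0,0,0.125],[0,0,0.125],[0,0,0.125],[0,0,0.125],[0,0,0.125],[0,0,0.125],[0,0,0.125],[0,0,0.125],[0,0,0.125]]' --slide '[[0,0,0],[0,0,0],[0,0,0],[0,0,0],[0,0,0],[0,0,0],[0,0,0],[0,0,0],[0,0,0],[0,0,0]]' --gripper '[1,1,1,1,1,1,1,1,1,1]'

```text
time_s: 2.15
position: [0.5039, 0.2069, 0.248]
tool_rot: [[0.999, -0.041, -0.001], [-0.041, -0.999, -0.0], [-0.001, 0.0, -1.0]]
ft_force: [0.8, -0.2, 0.1]
grip_width: 0.0854
```

Run:
```python
from h import *
im=snap('wrist','wrist1');cv2.imwrite('pics/wrist1b.png',cv2.resize(im['pixels'],(800,600),interpolation=cv2.INTER_CUBIC))
s=observe();print(s['time_s'],s['q'].round(2) if hasattr(s['q'],'round') else s['q'],np.round(s['position'],4),np.round(s['tool_rot'],4).tolist())
R=np.array(s['tool_rot']);c=-im['R'].T@im['t'];print('cam in tool',R.T@(c-s['position']),(R.T@im['R'].T).round(3))
```

```text
2.2 [ 9.87 21.06 74.54  0.   84.43 12.57] [0.5039 0.207  0.2481] [[0.9989, -0.0471, -0.0006], [-0.0471, -0.9989, -0.0001], [-0.0006, 0.0001, -1.0]]
cam in tool [-0.00074984 -0.07627414 -0.13153534] [[ 1.     0.005  0.002]
 [-0.005  0.955  0.297]
 [-0.001 -0.297  0.955]]
```

View pics/wrist1b.png

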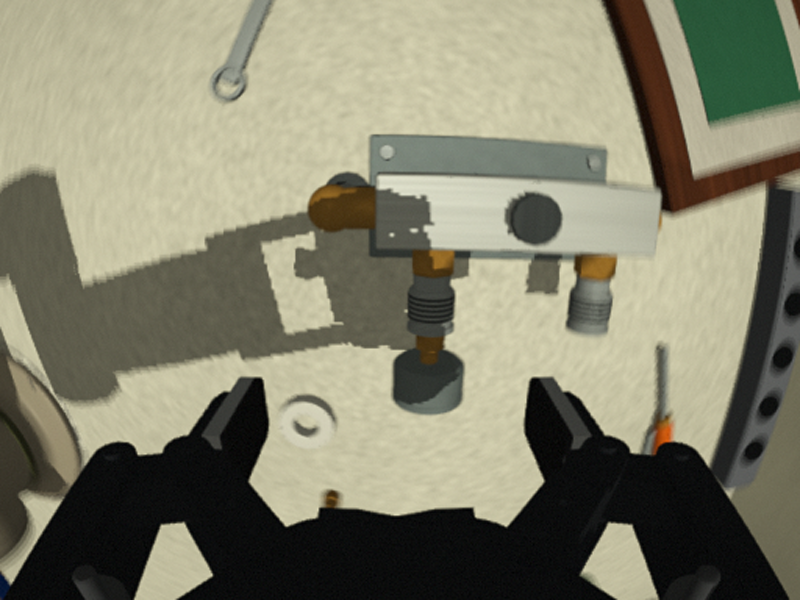

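Run:
```python
from h import *
t=cv2.imread('pics/wrist1.png')
cv2.imwrite('pics/c5.png',cv2.resize(t[80:270,195:430],None,fx=3.4,fy=3.15,interpolation=cv2.INTER_CUBIC))
cv2.imwrite('pics/c6.png',cv2.resize(t[155:270,240:310],None,fx=5,fy=5,interpolation=cv2.INTER_CUBIC))
```

```text
(no output)
```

View pics/c5.png

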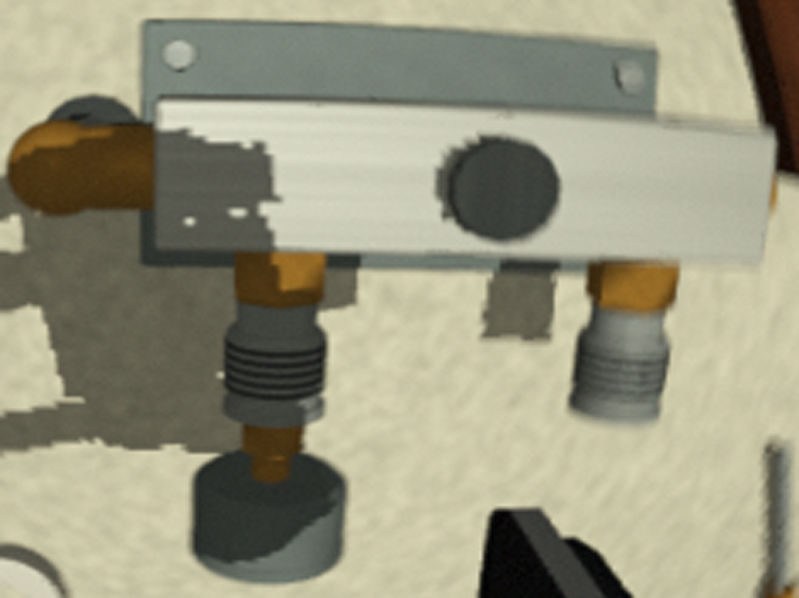

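View pics/c6.png

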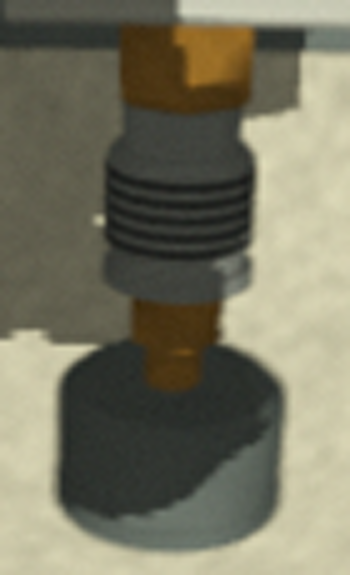

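Run:
```python
from h import *
A=np.array
m=atz('wrist1',A([[158,100],[775,128],[767,262],[158,247]])/[3.4,3.15]+[195,80],.116);print(m.round(4))
print('cen',m.mean(0),[np.linalg.norm(m[i]-m[(i+1)%4]).round(4) for i in range(4)])
ax=(m[1]+m[2]-m[0]-m[3])/2;print(np.degrees(np.arctan2(ax[1],ax[0])))
print(atz('wrist1',A([[105,200],[253,200],[179,280],[58,420],[283,420],[170,470]])/5+[240,155],.095).round(4))
```

```text
[[0.4961 0.2742 0.116 ]
 [0.6734 0.2665 0.116 ]
 [0.6737 0.2233 0.116 ]
 [0.494  0.2322 0.116 ]]
cen [0.5843057  0.24902587 0.116     ] [np.float64(0.1774), np.float64(0.0432), np.float64(0.1799), np.float64(0.042)]
-2.6634469119260853
[[0.5107 0.1899 0.095 ]
 [0.5407 0.1886 0.095 ]
 [0.5253 0.1719 0.095 ]
 [0.4991 0.141  0.095 ]
 [0.5473 0.1385 0.095 ]
 [0.5228 0.1277 0.095 ]]
```

Call:
jog_arm --dr '[[0,0,0],[0,0,0],[0,0,0],[0,0,0],[0,0,0],[0,0,0],[0,0,0],[0,0,0],[0,0,0],[0,0,0]]' --slide '[[0.0045,0.004,0],[0.0045,0.004,0.01],[0.0045,0.004,0.02],[0.0045,0.004,0.02],[0.0045,0.004,0.02],[0,0,0.02],[0,0,0.015],[0,0,0.01],[0,0,0.008],[0,0,0]]' --gripper '[1,1,1,1,1,1,1,1,1,1]'

```text
time_s: 3.2
position: [0.5256, 0.186, 0.1244]
tool_rot: [[0.999, -0.035, -0.002], [-0.035, -0.999, -0.0], [-0.002, 0.0, -1.0]]
ft_force: [-0.7, 0.1, 0.5]
grip_width: 0.0852
```

Run:
```python
from h import *
im=snap('wrist','wrist2');cv2.imwrite('pics/wrist2b.png',cv2.resize(im['pixels'],(800,600),interpolation=cv2.INTER_CUBIC))
s=observe();print(s['time_s'],s['q'],np.round(s['position'],4),np.round(s['tool_rot'],4).tolist(),s['ft_force'])
```

```text
3.25 [7.33013618e+00 2.89417187e+01 8.33591421e+01 7.31705818e-04
 6.77122158e+01 9.36510703e+00] [0.5259 0.1861 0.1252] [[0.9994, -0.0355, -0.0002], [-0.0355, -0.9994, -0.0], [-0.0002, 0.0, -1.0]] [0.7796349  1.02913767 0.20061547]
```

View pics/wrist2b.png

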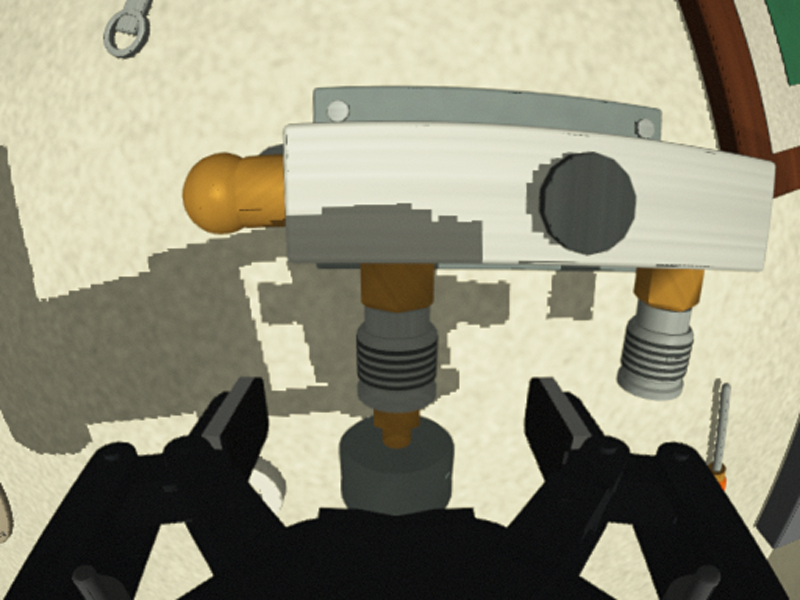

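Run:
```python
from h import *
A=np.array
f=A([800/512,600/384])
print(atz('wrist2',A([[397,411],[398,310],[397,335]])/f,.110).round(4))
print(atz('wrist2',A([[357,350],[437,350],[340,470],[455,470]])/f,.095).round(4))
m=atz('wrist2',A([[286,126],[775,163],[765,270],[290,262]])/f,.116);print(m.round(4),m.mean(0));ax=(m[1]+m[2]-m[0]-m[3])/2;print(np.degrees(np.arctan2(ax[1],ax[0])))
```

```text
[[0.5253 0.1738 0.11  ]
 [0.527  0.2127 0.11  ]
 [0.5263 0.2038 0.11  ]]
[[0.5108 0.1921 0.095 ]
 [0.5411 0.191  0.095 ]
 [0.4991 0.1347 0.095 ]
 [0.5492 0.1329 0.095 ]]
[[0.4955 0.274  0.116 ]
 [0.6729 0.2674 0.116 ]
 [0.6727 0.2251 0.116 ]
 [0.4937 0.2318 0.116 ]] [0.58371437 0.24955857 0.116     ]
-2.1368171801717666
```

Call:
jog_arm --dr '[[0,0,0],[0,0,0],[0,0,0],[0,0,0],[0,0,0],[0,0,0],[0,0,0],[0,0,0],[0,0,0],[0,0,0]]' --slide '[[0,0,0.006],[0,0,0.008],[0,0,0.008],[0,0,0.008],[0,0,0.005],[0,0,0.003],[0,0,0],[0,0,0],[0,0,0],[0,0,0]]' --gripper '[1,1,1,1,1,1,1,0.2,-0.1,-0.1]' --force 50

```text
time_s: 4.25
position: [0.5259, 0.1862, 0.0876]
tool_rot: [[0.999, -0.036, 0.001], [-0.036, -0.999, 0.0], [0.001, -0.0, -1.0]]
ft_force: [-0.3, 0.0, 0.4]
grip_width: 0.0443
```

Call:
jog_arm --dr '[[0,0,0],[0,0,0],[0,0,0],[0,0,0],[0,0,0],[0,0,0],[0,0,0],[0,0,0],[0,0,0],[0,0,0]]' --slide '[[0,0,0],[0,0,0],[0,0,0],[0,0,0],[0,0,0],[0,0,0],[0,0,0],[0,0,0],[0,0,0],[0,0,0]]' --gripper '[-0.2,-0.25,-0.3,-0.4,-0.6,-0.8,-1,-1,-1,-1]' --force 50

```text
time_s: 5.25
position: [0.5257, 0.1862, 0.0875]
tool_rot: [[0.999, -0.036, -0.0], [-0.036, -0.999, -0.0], [-0.0, 0.0, -1.0]]
ft_force: [-4.2, -0.4, 5.0]
grip_width: 0.0281
```

Run:
```python
from h import *
im=snap('wrist','wrist3');cv2.imwrite('pics/wrist3b.png',cv2.resize(im['pixels'][60:360,100:420],(800,600*5//4),interpolation=cv2.INTER_CUBIC)[:600])
s=observe();print(s['time_s'],np.round(s['position'],4),np.round(s['tool_rot'],4).tolist(),s['ft_force'],s['grip_width'])
```

```text
5.3 [0.5257 0.1862 0.0875] [[0.9994, -0.036, -0.0001], [-0.036, -0.9994, -0.0], [-0.0001, 0.0, -1.0]] [-2.020862   -0.53838351  5.63876672] 0.028382676814336316
```

View pics/wrist3b.png

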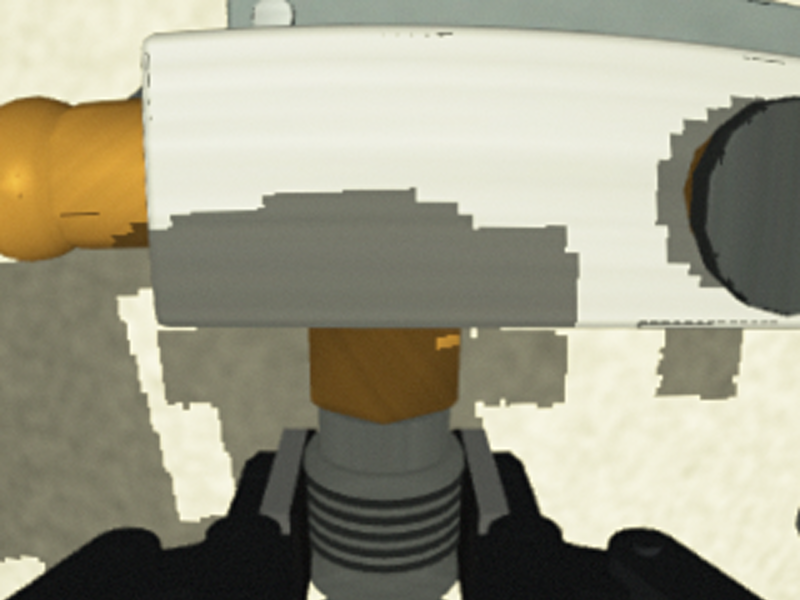

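Call:
jog_arm --dr '[[0,0,0],[0,0,0],[0,0,0],[0,0,0],[0,0,0],[0,0,0],[0,0,0],[0,0,0],[0,0,0],[0,0,0]]' --slide '[[0,-0.001,0],[0,-0.001,0],[0,-0.001,0],[0,-0.001,0],[0,-0.001,0],[0,-0.001,0],[0,0,0],[0,0,0],[0,0,0],[0,0,0]]' --gripper '[-1,-1,-1,-1,-1,-1,-1,-1,-1,-1]'

```text
time_s: 6.3
position: [0.5259, 0.1903, 0.0875]
tool_rot: [[0.999, -0.036, -0.001], [-0.036, -0.999, -0.003], [-0.001, 0.004, -1.0]]
ft_force: [-4.0, -12.2, 6.7]
grip_width: 0.0285
```

Run:
```python
from h import *
im=snap('wrist','wrist4');cv2.imwrite('pics/wrist4b.png',cv2.resize(im['pixels'][60:360,100:420],(800,600*5//4),interpolation=cv2.INTER_CUBIC)[:600])
im=snap('scene','scene4');cv2.imwrite('pics/scene4b.png',cv2.resize(im['pixels'][150:250,270:400],None,fx=6,fy=6,interpolation=cv2.INTER_CUBIC))
s=observe();print(s['time_s'],np.round(s['position'],4),np.round(s['tool_rot'],4).tolist(),s['ft_force'],s['grip_width'])
```

```text
6.4 [0.5259 0.1903 0.0875] [[0.9993, -0.0361, -0.0009], [-0.0361, -0.9993, -0.0035], [-0.0008, 0.0035, -1.0]] [ -3.91336156 -11.0725452    7.62710757] 0.028224989314071147
```

View pics/wrist4b.png

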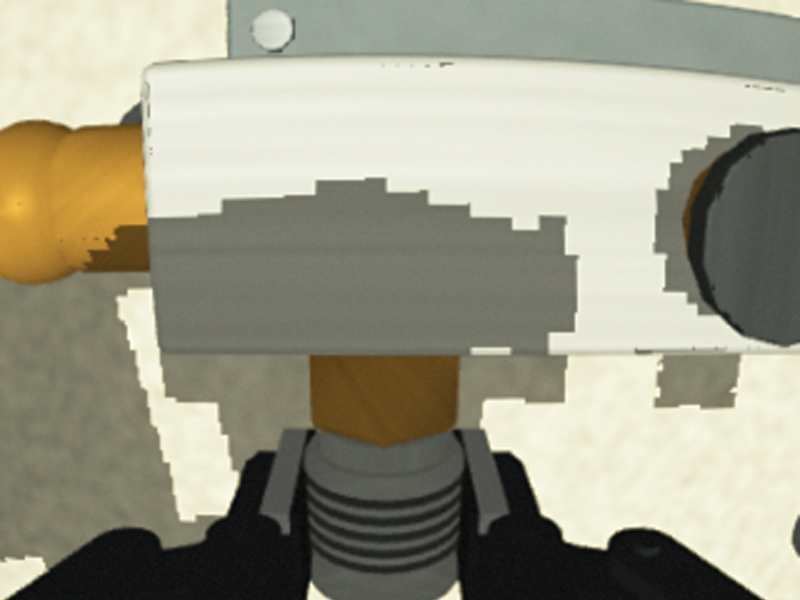

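View pics/scene4b.png

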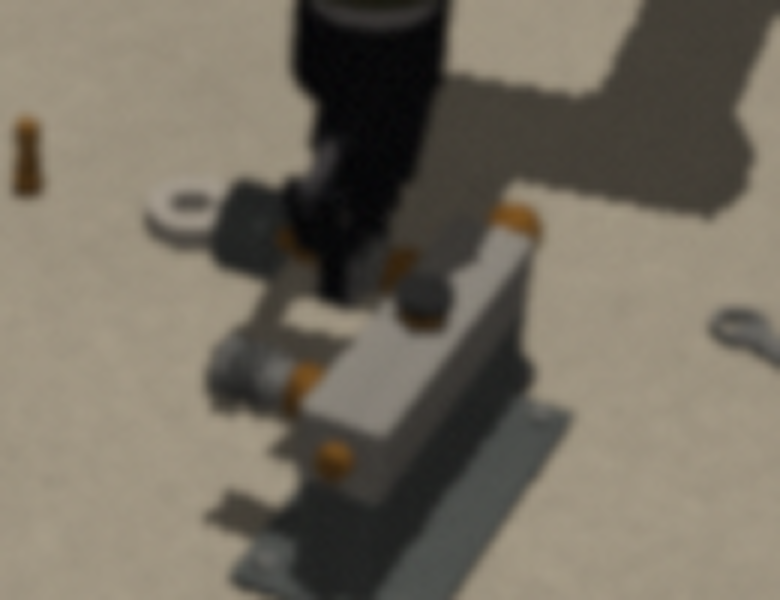

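Call:
jog_arm --dr '[[0,0,0],[0,0,0],[0,0,0],[0,0,0],[0,0,0],[0,0,0],[0,0,0],[0,0,0],[0,0,0],[0,0,0]]' --slide '[[0,-0.001,0],[0,-0.001,0],[0,-0.001,0],[0,-0.0008,0],[0,0,0],[0,0,0],[0,0,0],[0,0,0],[0,0,0],[0,0,0]]' --gripper '[-1,-1,-1,-1,-1,-1,-1,-1,-1,-1]'

```text
time_s: 7.4
position: [0.526, 0.1937, 0.0875]
tool_rot: [[0.999, -0.036, -0.001], [-0.036, -0.999, -0.004], [-0.001, 0.004, -1.0]]
ft_force: [-4.2, -15.2, 7.9]
grip_width: 0.0287
```

Run:
```python
from h import *
im=snap('scene','scene5');cv2.imwrite('pics/scene5b.png',cv2.resize(im['pixels'][150:250,270:400],None,fx=6,fy=6,interpolation=cv2.INTER_CUBIC))
s=observe();print(s['time_s'],np.round(s['position'],4),np.round(s['tool_rot'],4).tolist(),s['ft_force'],s['grip_width'])
```

```text
7.45 [0.526  0.1937 0.0875] [[0.9993, -0.0361, -0.0011], [-0.0361, -0.9993, -0.0043], [-0.0009, 0.0044, -1.0]] [ -4.23372455 -14.23446313   7.19330302] 0.02832136682354123
```

View pics/scene5b.png

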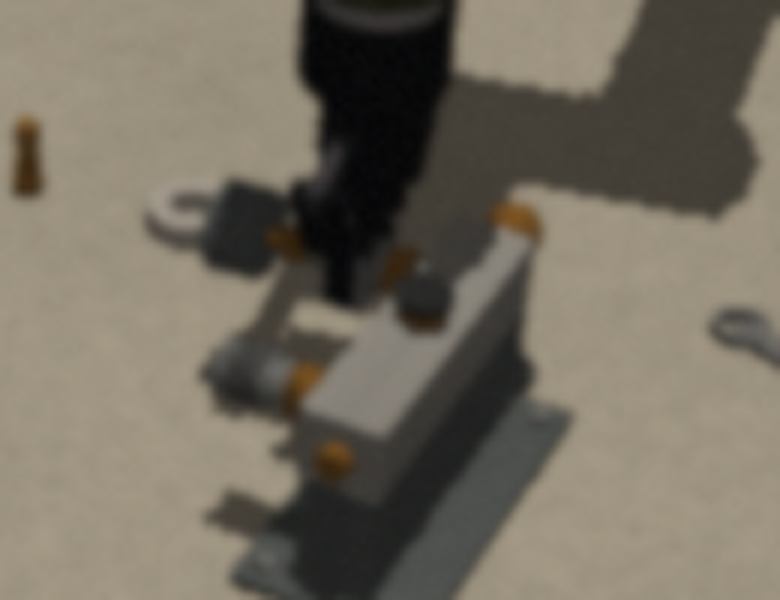

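Call:
jog_arm --dr '[[0,0,0],[0,0,0],[0,0,0],[0,0,0],[0,0,0],[0,0,0],[0,0,0],[0,0,0],[0,0,0],[0,0,0]]' --slide '[[0,0.001,0],[0,0.001,0],[0,0.0005,0],[0,0,0],[0,0,0],[0,0,0],[0,0,0],[0,0,0],[0,0,0],[0,0,0]]' --gripper '[-1,-1,-1,-1,-1,-0.2,0,0.3,0.6,1]'

```text
time_s: 8.45
position: [0.5261, 0.1936, 0.0872]
tool_rot: [[0.999, -0.036, 0.0], [-0.036, -0.999, 0.0], [0.0, -0.0, -1.0]]
ft_force: [-0.2, 0.2, 1.4]
grip_width: 0.0804
```

Call:
jog_arm --dr '[[0,0,0],[0,0,0],[0,0,0],[0,0,0],[0,0,0],[0,0,0],[0,0,0],[0,0,0],[0,0,0],[0,0,0]]' --slide '[[0,0,0],[0,0,0],[0,0,-0.003],[0,0,-0.006],[0,0,-0.01],[0,0,-0.01],[0,0,-0.01],[0,0,-0.006],[0,0,0],[0,0,0]]' --gripper '[1,1,1,1,1,1,1,1,1,1]'

```text
time_s: 9.45
position: [0.5259, 0.1935, 0.1322]
tool_rot: [[0.999, -0.036, -0.0], [-0.036, -0.999, -0.0], [-0.0, 0.0, -1.0]]
ft_force: [0.5, -0.8, -0.4]
grip_width: 0.0857
```

Run:
```python
from h import *
im=snap('wrist','wrist6');cv2.imwrite('pics/wrist6b.png',cv2.resize(im['pixels'][150:350,150:370],None,fx=3.6,fy=3,interpolation=cv2.INTER_CUBIC))
im=snap('scene','scene6');cv2.imwrite('pics/scene6b.png',cv2.resize(im['pixels'][150:250,270:400],None,fx=6,fy=6,interpolation=cv2.INTER_CUBIC))
s=observe();print(s['time_s'],np.round(s['position'],4),np.round(s['tool_rot'],4).tolist(),s['ft_force'],s['grip_width'])
```

```text
9.55 [0.5258 0.1934 0.1319] [[0.9994, -0.036, -0.0009], [-0.036, -0.9994, -0.0001], [-0.0009, 0.0002, -1.0]] [-0.33705185  0.31962179 -0.15648733] 0.08527961636826048
```

View pics/wrist6b.png

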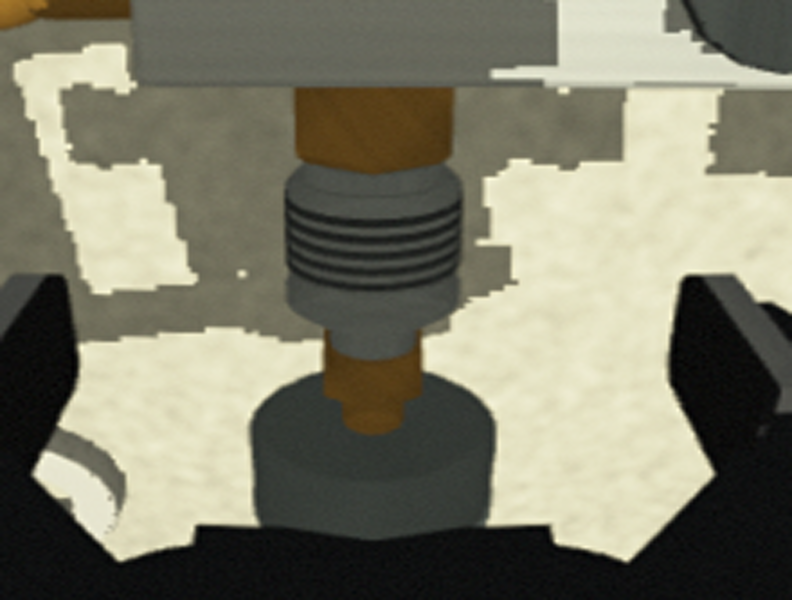

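View pics/scene6b.png

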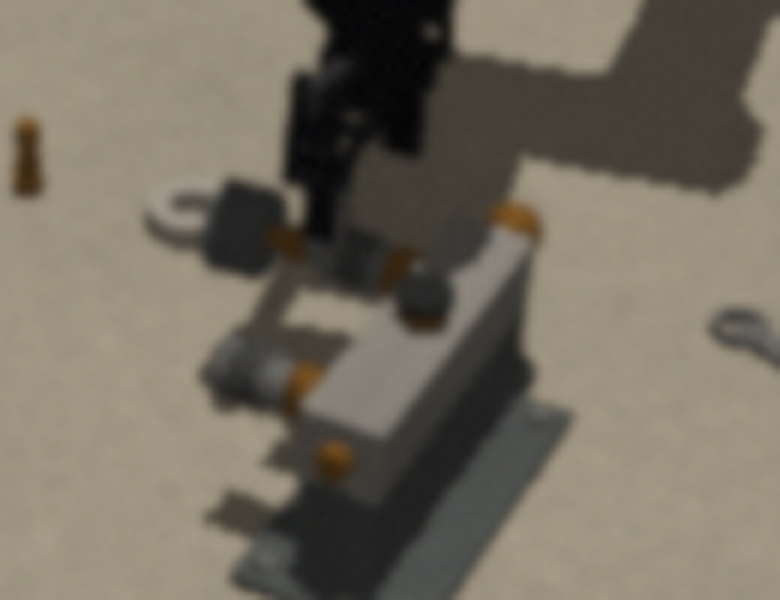

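Run:
```python
from h import *
A=np.array
g=lambda p:A(p)/[3.6,3]+[150,150]
for z in(.095,.093): print(atz('wrist6',g([[250,430],[495,430],[254,500],[492,500],[285,215],[462,215]]),z).round(4))
print('top rim',atz('wrist6',g([[372,371]]),.118).round(4))
P=A([0.5238-.5*0,0,0])
```

```text
[[0.5001 0.1428 0.095 ]
 [0.5478 0.141  0.095 ]
 [0.4988 0.1206 0.095 ]
 [0.5477 0.1187 0.095 ]
 [0.5109 0.1977 0.095 ]
 [0.5413 0.1966 0.095 ]]
[[0.4998 0.1413 0.093 ]
 [0.548  0.1395 0.093 ]
 [0.4984 0.1188 0.093 ]
 [0.5479 0.117  0.093 ]
 [0.5107 0.1969 0.093 ]
 [0.5415 0.1958 0.093 ]]
top rim [[0.525  0.1741 0.118 ]]
```

Run:
```python
from h import *
A=np.array
g=lambda p:A(p)/[3.6,3]+[150,150]
for s in (0,.001,.002,.003): print(s,atz('wrist6',g([[372,371]]),.070-s).round(4),atz('wrist6',g([[372,481]]),.12-s).round(4))
c=A([.5241,.1431,.095]);u=A([.9993,-.036,0])
for s in (0,.003): 
  X=A([c+[0,0,-s]+.025*(np.cos(a)*u+np.sin(a)*A([0,0,1])) for a in np.radians([0,90,180,270])])
  print((proj('wrist6',X)-[150,150])*[3.6,3])
```

```text
0 [[0.5239 0.1426 0.07  ]] [[0.524  0.1477 0.12  ]]
0.001 [[0.5239 0.142  0.069 ]] [[0.524  0.1468 0.119 ]]
0.002 [[0.5238 0.1413 0.068 ]] [[0.524 0.146 0.118]]
0.003 [[0.5238 0.1407 0.067 ]] [[0.5239 0.1451 0.117 ]]
[[501.79625103 425.80576244]
 [373.34848678 497.27397894]
 [244.41765605 426.04861468]
 [372.94208123 369.52339923]]
[[500.21362025 418.35219001]
 [373.3196603  488.15247134]
 [245.95378721 418.5899667 ]
 [372.92203711 363.26864302]]
```

Call:
jog_arm --dr '[[0,0,0],[0,0,0],[0,0,0],[0,0,0],[0,0,0],[0,0,0],[0,0,0],[0,0,0],[0,0,0],[0,0,0]]' --slide '[[0,0.01,0],[0,0.015,0],[0,0.015,0],[0,0.015,0],[0,0.0104,0.005],[0,0,0.01],[0,0,0.01],[0,0,0.01],[0,0,0.008],[0,0,0.004]]' --gripper '[1,1,1,1,1,1,1,1,1,1]'

```text
time_s: 10.55
position: [0.5233, 0.1285, 0.0841]
tool_rot: [[0.999, -0.035, -0.002], [-0.035, -0.999, 0.0], [-0.002, 0.0, -1.0]]
ft_force: [0.2, -0.8, -0.9]
grip_width: 0.0853
```

Call:
jog_arm --dr '[[0,0,0],[0,0,0],[0,0,0],[0,0,0],[0,0,0],[0,0,0],[0,0,0],[0,0,0],[0,0,0],[0,0,0]]' --slide '[[0,0,0],[0,0,0],[0,0,0],[0,0,0],[0,0,0],[0,0,0],[0,0,0],[0,0,0],[0,0,0],[0,0,0]]' --gripper '[0.8,0.7,0.6,0.5,0.45,0.4,0.4,0.4,0.4,0.4]' --force 20

```text
time_s: 11.55
position: [0.5237, 0.1281, 0.0853]
tool_rot: [[0.999, -0.036, 0.0], [-0.036, -0.999, -0.0], [0.0, 0.0, -1.0]]
ft_force: [0.1, 0.3, 0.7]
grip_width: 0.0599
```

Run:
```python
from h import *
im=snap('wrist','wrist7');cv2.imwrite('pics/wrist7b.png',cv2.resize(im['pixels'][150:350,150:370],None,fx=3.6,fy=3,interpolation=cv2.INTER_CUBIC))
s=observe();print(s['time_s'],np.round(s['position'],4),np.round(s['tool_rot'],4).tolist(),s['ft_force'],s['grip_width'])
```

```text
11.6 [0.5237 0.1281 0.0853] [[0.9994, -0.036, 0.0], [-0.036, -0.9994, -0.0], [0.0, 0.0, -1.0]] [ 0.2185252  -1.1102819  -0.05347087] 0.059751600877277204
```

View pics/wrist7b.png

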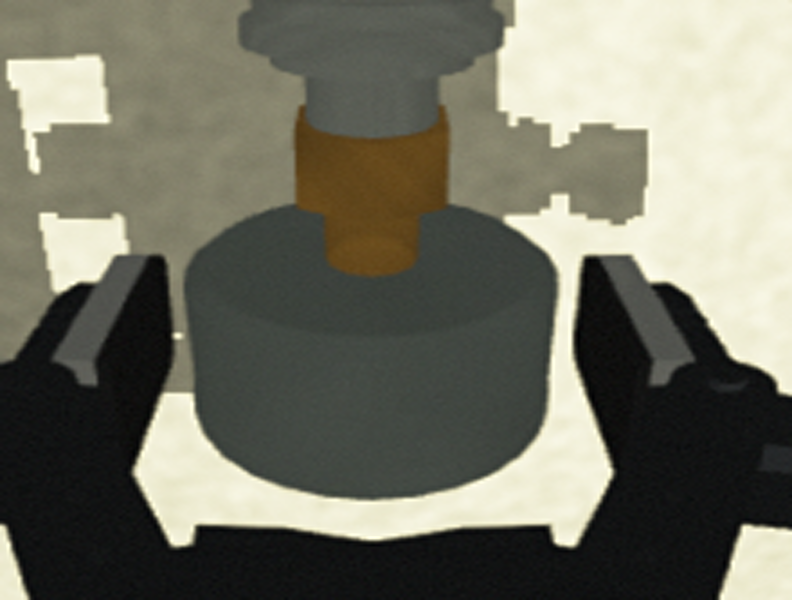

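Call:
jog_arm --dr '[[0,0,0],[0,0,0],[0,0,0],[0,0,0],[0,0,0],[0,0,0],[0,0,0],[0,0,0],[0,0,0],[0,0,0]]' --slide '[[0,0,0],[0,0,0],[0,0,0],[0,0,0],[0,0,0],[0,0,0],[0,0,0],[0,0,0],[0,0,0],[0,0,0]]' --gripper '[0.35,0.3,0.25,0.2,0.15,0.1,0,-0.2,-0.4,-0.4]' --force 20

```text
time_s: 12.6
position: [0.5237, 0.1281, 0.0853]
tool_rot: [[0.999, -0.036, -0.0], [-0.036, -0.999, -0.0], [-0.0, 0.0, -1.0]]
ft_force: [-0.6, 0.2, 1.1]
grip_width: 0.0494
```

Call:
jog_arm --dr '[[0,0,0],[0,0,0],[0,0,0],[0,0,0],[0,0,0],[0,0,0],[0,0,0],[0,0,0],[0,0,0],[0,0,0]]' --slide '[[0,0,0],[0,0,0],[0,0,0],[0,0.001,0],[0,0.001,0],[0,0.001,0],[0,0.001,0],[0,0.001,0],[0,0,0],[0,0,0]]' --gripper '[-1,-1,-1,-1,-1,-1,-1,-1,-1,-1]' --force 40

```text
time_s: 13.6
position: [0.5235, 0.1227, 0.0852]
tool_rot: [[0.999, -0.036, -0.0], [-0.036, -0.999, -0.001], [-0.0, 0.001, -1.0]]
ft_force: [0.2, 0.2, -1.5]
grip_width: 0.0487
```

Run:
```python
from h import *
im=snap('wrist','wrist8');cv2.imwrite('pics/wrist8b.png',cv2.resize(im['pixels'][110:350,150:370],None,fx=3,fy=2.5,interpolation=cv2.INTER_CUBIC))
s=observe();print(s['time_s'],np.round(s['position'],4),np.round(s['tool_rot'],4).tolist(),s['ft_force'],s['grip_width'])
```

```text
13.65 [0.5235 0.1229 0.0852] [[0.9993, -0.0361, -0.0004], [-0.0361, -0.9993, -0.0003], [-0.0003, 0.0004, -1.0]] [-0.3746218  -1.00296886 -0.59979993] 0.04881966057578038
```

View pics/wrist8b.png

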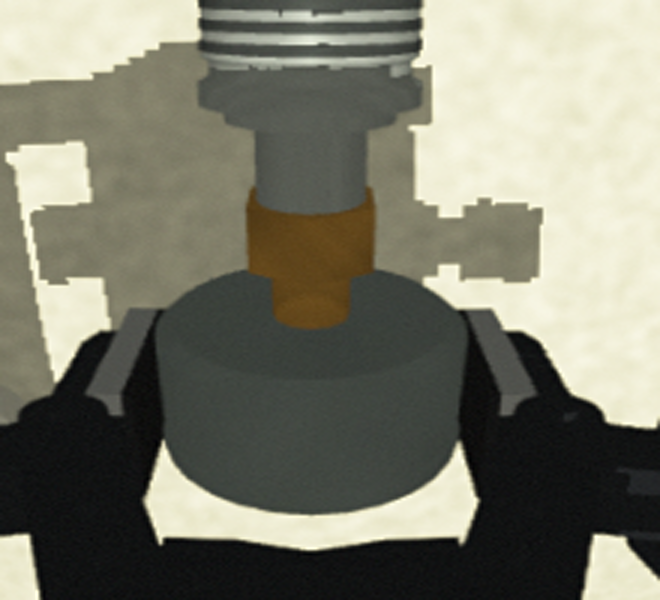

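Call:
jog_arm --dr '[[0,0,0],[0,0,0],[0,0,0],[0,0,0],[0,0,0],[0,0,0],[0,0,0],[0,0,0],[0,0,0],[0,0,0]]' --slide '[[0,0.0015,0],[0,0.0015,0],[0,0.0015,0],[0,0.0015,0],[0,0.0015,0],[0,0.0015,0],[0,0.0015,0],[0,0.0015,0],[0,0.0015,0],[0,0.0015,0]]' --gripper '[-1,-1,-1,-1,-1,-1,-1,-1,-1,-1]'

```text
time_s: 14.65
position: [0.523, 0.108, 0.0853]
tool_rot: [[0.999, -0.036, -0.0], [-0.036, -0.999, -0.0], [-0.0, 0.0, -1.0]]
ft_force: [-0.1, -0.2, -1.7]
grip_width: 0.0491
```

Call:
jog_arm --dr '[[0,0,0],[0,0,0],[0,0,0],[0,0,0],[0,0,0],[0,0,0],[0,0,0],[0,0,0],[0,0,0],[0,0,0]]' --slide '[[0,0.002,0],[0,0.002,0],[0,0.002,0],[0,0.002,0],[0,0.002,0],[0,0.003,0],[0,0.004,0],[0,0.004,0],[0,0.004,0],[0,0.002,0]]' --gripper '[-1,-1,-1,-1,-1,-1,-1,-1,-1,-1]'

```text
time_s: 15.65
position: [0.522, 0.0807, 0.0853]
tool_rot: [[0.999, -0.036, 0.0], [-0.036, -0.999, -0.0], [0.0, 0.0, -1.0]]
ft_force: [0.1, 0.0, -2.4]
grip_width: 0.0491
```

Run:
```python
from h import *
im=snap('wrist','wrist9');cv2.imwrite('pics/wrist9b.png',cv2.resize(im['pixels'][110:350,150:370],None,fx=3,fy=2.5,interpolation=cv2.INTER_CUBIC))
im=snap('scene','scene9');cv2.imwrite('pics/scene9b.png',cv2.resize(im['pixels'][150:250,250:380],None,fx=6,fy=6,interpolation=cv2.INTER_CUBIC))
s=observe();print(s['time_s'],np.round(s['position'],4),np.round(s['tool_rot'],4).tolist(),s['ft_force'],s['grip_width'],s['q'])
```

```text
15.75 [0.522  0.0808 0.0853] [[0.9993, -0.0364, 0.0], [-0.0364, -0.9993, -0.0], [0.0, 0.0, -1.0]] [ 0.36987155  0.0600906  -1.48454563] 0.04909110065839851 [-4.04979449e+00  2.94562516e+01  9.08468843e+01 -6.02914194e-04
  5.96953034e+01 -1.96134728e+00]
```

View pics/wrist9b.png

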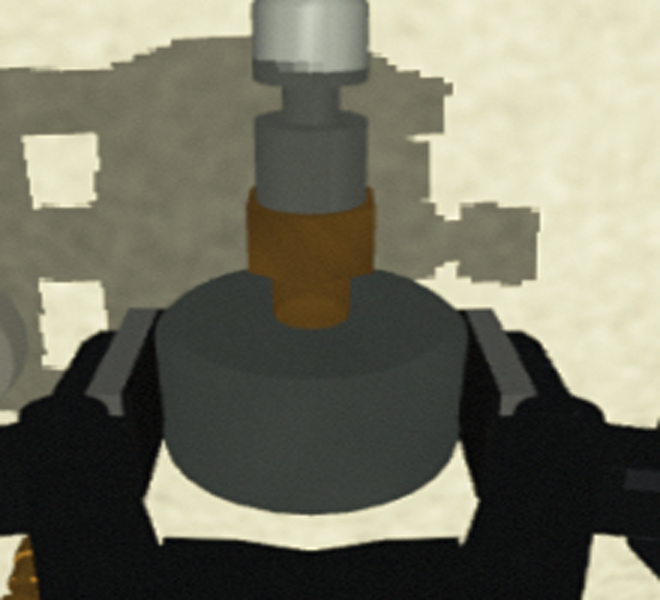

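View pics/scene9b.png

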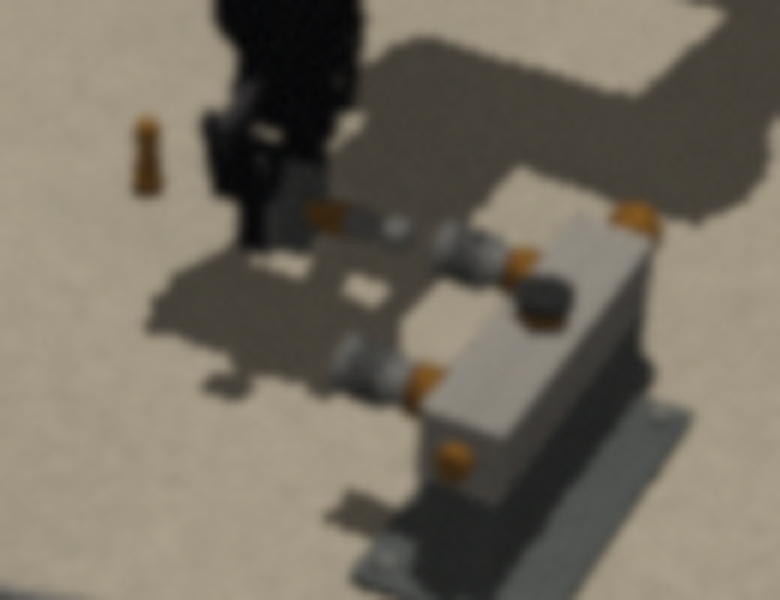

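Call:
jog_arm --dr '[[0,0,0],[0,0,0],[0,0,0],[0,0,0],[0,0,0],[0,0,0],[0,0,0],[0,0,0],[0,0,0],[0,0,0]]' --slide '[[0,0.002,-0.005],[0,0,-0.01],[0,0,-0.015],[0,0,-0.015],[0,0,-0.015],[0,0,-0.015],[0,0,-0.015],[0,0,-0.015],[0,0,-0.01],[0,0,-0.005]]' --gripper '[-1,-1,-1,-1,-1,-1,-1,-1,-1,-1]'

```text
time_s: 16.75
position: [0.5221, 0.0792, 0.2066]
tool_rot: [[0.999, -0.036, 0.002], [-0.036, -0.999, -0.0], [0.002, 0.0, -1.0]]
ft_force: [0.5, -0.4, -2.3]
grip_width: 0.0486
```

Call:
jog_arm --dr '[[0,0,0],[0,0,0],[0,0,0],[0,0,0],[0,0,0],[0,0,0],[0,0,0],[0,0,0],[0,0,0],[0,0,0]]' --slide '[[0.003,0.012,0],[0.005,0.02,0],[0.006,0.027,0],[0.006,0.03,0],[0.006,0.03,0],[0.006,0.03,0],[0.006,0.03,0],[0.006,0.03,0],[0.006,0.026,0],[0.004,0.012,0]]' --gripper '[-1,-1,-1,-1,-1,-1,-1,-1,-1,-1]'

```text
time_s: 17.75
position: [0.5668, -0.1724, 0.2043]
tool_rot: [[0.999, -0.038, -0.001], [-0.038, -0.999, 0.0], [-0.001, -0.0, -1.0]]
ft_force: [0.6, 1.2, -2.5]
grip_width: 0.0489
```

Call:
jog_arm --dr '[[0,0,0.1],[0,0,0.14],[0,0,0.14],[0,0,0.14],[0,0,0.14],[0,0,0.14],[0,0,0.14],[0,0,0.14],[0,0,0.14],[0,0,0.14]]' --slide '[[0,0,0],[0,0,0],[0,0,0],[0,0,0],[0,0,0],[0,0,0],[0,0,0],[0,0,0],[0,0,0],[0,0,0]]' --gripper '[-1,-1,-1,-1,-1,-1,-1,-1,-1,-1]'

```text
time_s: 18.75
position: [0.5668, -0.1693, 0.2048]
tool_rot: [[0.169, -0.986, -0.001], [-0.986, -0.169, 0.001], [-0.001, 0.001, -1.0]]
ft_force: [-0.2, 0.3, -2.5]
grip_width: 0.0487
```

Call:
jog_arm --dr '[[0,0,0.14],[0,0,0.14],[0,0,0.14],[0,0,0.14],[0,0,0.14],[0,0,0.14],[0,0,0.14],[0,0,0.14],[0,0,0.14],[0,0,0.14]]' --slide '[[0,0,0],[0,0,0],[0,0,0],[0,0,0],[0,0,0],[0,0,0],[0,0,0],[0,0,0],[0,0,0],[0,0,0]]' --gripper '[-1,-1,-1,-1,-1,-1,-1,-1,-1,-1]'

```text
time_s: 19.75
position: [0.5668, -0.1694, 0.2047]
tool_rot: [[-0.943, -0.334, -0.001], [-0.334, 0.943, 0.001], [0.001, 0.001, -1.0]]
ft_force: [0.1, -0.6, -1.5]
grip_width: 0.0488
```

Call:
jog_arm --dr '[[0,0,0.14],[0,0,0.14],[0,0,0.1016],[0,0,0],[0,0,0],[0,0,0],[0,0,0],[0,0,0],[0,0,0],[0,0,0]]' --slide '[[0,0,0],[0,0,0],[0,0,0],[0,0,0],[0,0,0],[0,0,0],[0,0,0],[0,0,0],[0,0,0],[0,0,0]]' --gripper '[-1,-1,-1,-1,-1,-1,-1,-1,-1,-1]'

```text
time_s: 20.75
position: [0.567, -0.1697, 0.2053]
tool_rot: [[-0.999, 0.036, 0.0], [0.036, 0.999, -0.0], [-0.0, -0.0, -1.0]]
ft_force: [0.2, 0.3, -2.1]
grip_width: 0.0486
```

Run:
```python
from h import *
im=snap('wrist','wrist10');cv2.imwrite('pics/wrist10b.png',cv2.resize(im['pixels'],(800,600),interpolation=cv2.INTER_CUBIC))
s=observe();print(s['time_s'],np.round(s['position'],4),np.round(s['tool_rot'],4).tolist(),s['ft_force'],s['grip_width'],s['q'])
```

```text
20.8 [ 0.567  -0.1696  0.2053] [[-0.9994, 0.0358, 0.0], [0.0358, 0.9994, -0.0], [-0.0, -0.0, -1.0]] [ 0.22443295 -0.38739972 -1.63609533] 0.048303259979835665 [-2.81067504e+01  2.75758168e+01  7.10330938e+01 -1.43211982e-03
  8.13902995e+01  1.53945571e+02]
```

View pics/wrist10b.png

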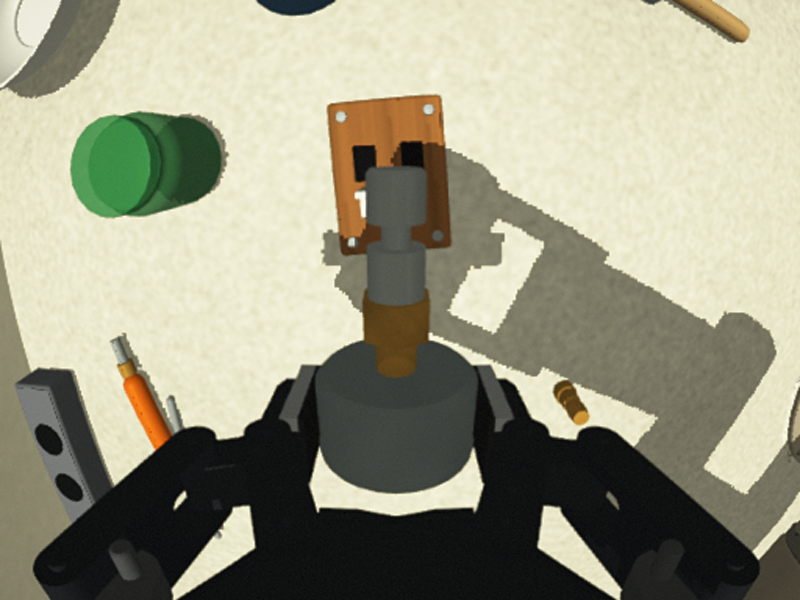

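Call:
jog_arm --dr '[[0,0,0],[0,0,0],[0,0,0],[0,0,0],[0,0,0],[0,0,0],[0,0,0],[0,0,0],[0,0,0],[0,0,0]]' --slide '[[0.01,-0.004,0.004],[0.01,-0.005,0.005],[0.01,-0.005,0.005],[0.01,-0.005,0.005],[0.01,-0.005,0.005],[0,0,0],[0,0,0],[0,0,0],[0,0,0],[0,0,0]]' --gripper '[-1,-1,-1,-1,-1,-1,-1,-1,-1,-1]'

```text
time_s: 21.8
position: [0.5165, -0.1917, 0.1814]
tool_rot: [[-0.999, 0.036, 0.0], [0.036, 0.999, -0.0], [-0.0, -0.0, -1.0]]
ft_force: [-1.5, -0.4, -1.2]
grip_width: 0.049
```

Run:
```python
from h import *
im=snap('wrist','wrist11');cv2.imwrite('pics/wrist11b.png',cv2.resize(im['pixels'],(800,600),interpolation=cv2.INTER_CUBIC))
cv2.imwrite('pics/wrist11c.png',cv2.resize(im['pixels'][60:180,120:250],None,fx=5,fy=5,interpolation=cv2.INTER_CUBIC))
cv2.imwrite('pics/wrist11d.png',cv2.resize(im['pixels'][80:340,170:340],None,fx=2.3*1.5,fy=2.3,interpolation=cv2.INTER_CUBIC))
s=observe();print(s['time_s'],np.round(s['position'],4),np.round(s['tool_rot'],4).tolist(),s['ft_force'],s['grip_width'])
A=np.array;f=800/512
r=atz('wrist10',A([[329,104],[440,95],[451,246],[343,254]])/f,.012);print(r.round(4),r.mean(0),[np.linalg.norm(r[i]-r[(i+1)%4]).round(4) for i in range(4)])
```

```text
21.85 [ 0.5164 -0.1917  0.1814] [[-0.9994, 0.0357, 0.0001], [0.0357, 0.9994, -0.0001], [-0.0001, -0.0001, -1.0]] [-0.42724334 -0.36505969 -1.62445361] 0.048525071416660376
[[ 0.6087 -0.2853  0.012 ]
 [ 0.5323 -0.2884  0.012 ]
 [ 0.5271 -0.1812  0.012 ]
 [ 0.6045 -0.1782  0.012 ]] [ 0.56812466 -0.23326476  0.012     ] [np.float64(0.0765), np.float64(0.1072), np.float64(0.0775), np.float64(0.1071)]
```

View pics/wrist11c.png

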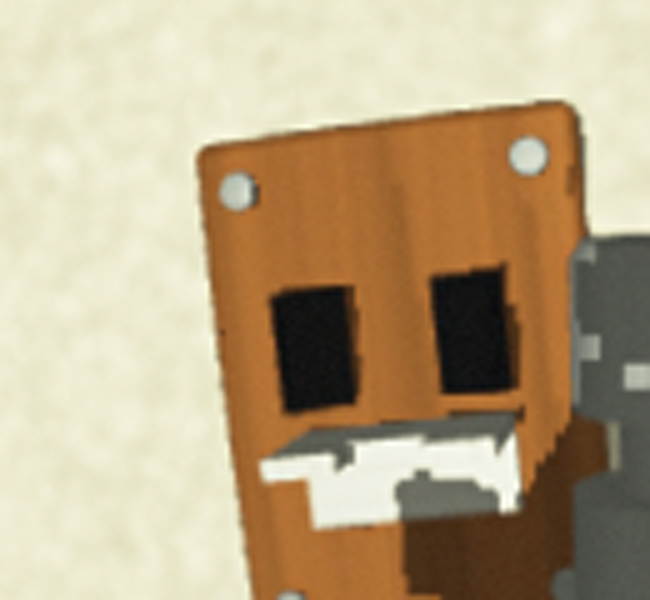

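View pics/wrist11d.png

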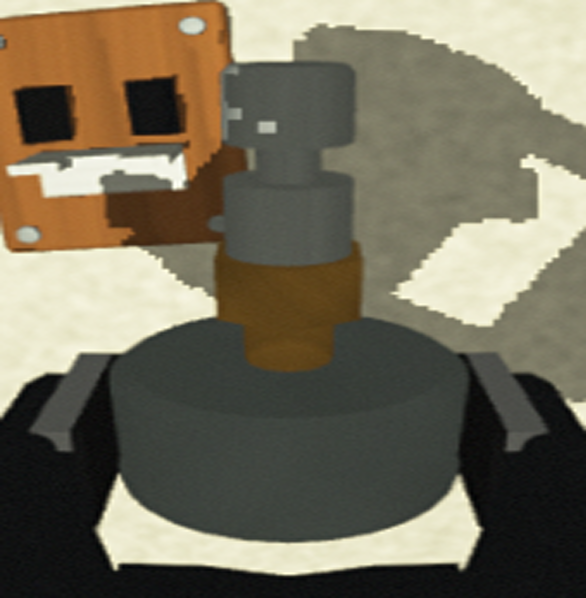

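```bash
cat > ov.py <<'E'
from h import *
A=np.array
def overlay(fn,O,yaw,box,f,out):
    im=cv2.imread(f'pics/{fn}.png');x0,y0,x1,y1=box
    im=cv2.resize(im[y0:y1,x0:x1],None,fx=f,fy=f,interpolation=cv2.INTER_CUBIC)
    c,s=np.cos(np.radians(yaw)),np.sin(np.radians(yaw))
    W=lambda P:A([[O[0]+c*x-s*y,O[1]+s*x+c*y,z] for x,y,z in P])
    def line(P,col):
        p=((proj(fn,W(P))-[x0,y0]+.5)*f-.5).astype(int); cv2.polylines(im,[p.reshape(-1,1,2)],False,col,1,cv2.LINE_AA)
    m=.001
    for X,col in((17.5,(0,0,255)),(21.5,(0,255,0))):
        line([(X*m,y*m,z*m) for y,z in[(-22,12),(-22,48),(-8,48),(-8,37),(8,37),(8,48),(22,48),(22,12),(-22,12)]],col)
    for X in(-12,12): line([(X*m,y*m,z*m) for y,z in[(-21,12),(-21,28),(0,12),(21,28),(21,12)]],(255,0,0))
    for y in(-21,21): line([(-.012,y*m,.028),(.012,y*m,.028)],(255,0,0))
    bx=O[3] if len(O)>3 else 0
    line([((bx+a)*m,b*m,.012) for a,b in[(-55,-40),(55,-40),(55,40),(-55,40),(-55,-40)]],(255,0,255))
    cv2.imwrite('pics/'+out,im)
E
python3 - <<'E'
from ov import *
overlay('wrist11',(.568,-.235,0,0),-87.9,(120,60,250,180),6,'o1.png')
overlay('top0',(.568,-.235,0,0),-87.9,(315,175,375,220),12,'o2.png')
E
```

```text
(no output)
```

View pics/o1.png

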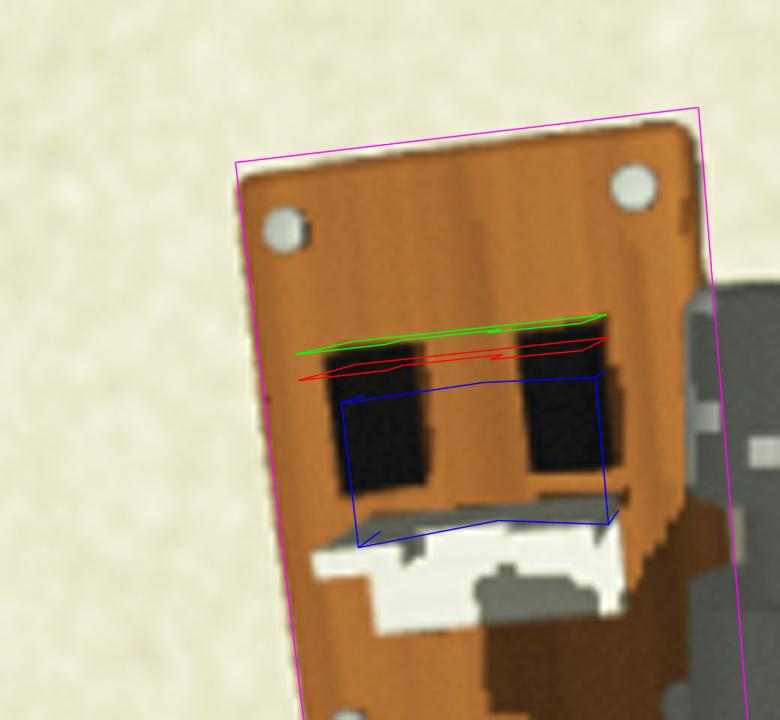

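View pics/o2.png

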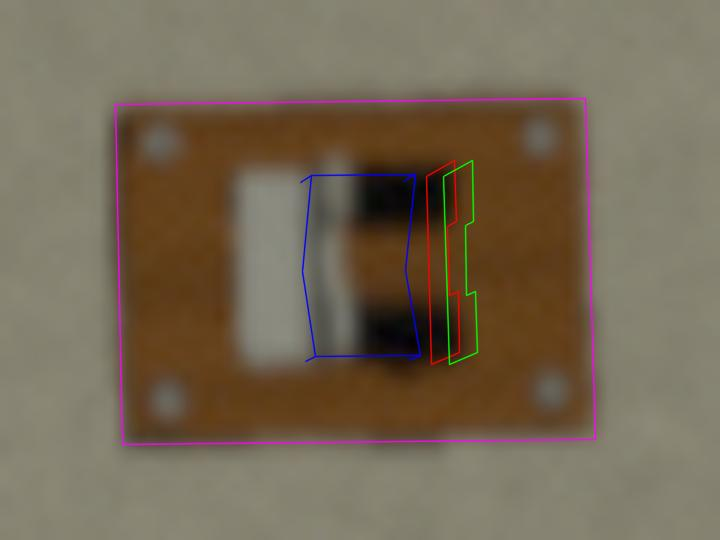

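Run:
```python
from ov import *
overlay('wrist11',(.568,-.245,0,10),92.1,(120,60,250,180),6,'o1.png')
overlay('top0',(.568,-.245,0,10),92.1,(315,175,375,220),12,'o2.png')
overlay('scene0',(.568,-.245,0,10),92.1,(185,165,245,205),12,'o3.png')
```

```text
(no output)
```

View pics/o1.png

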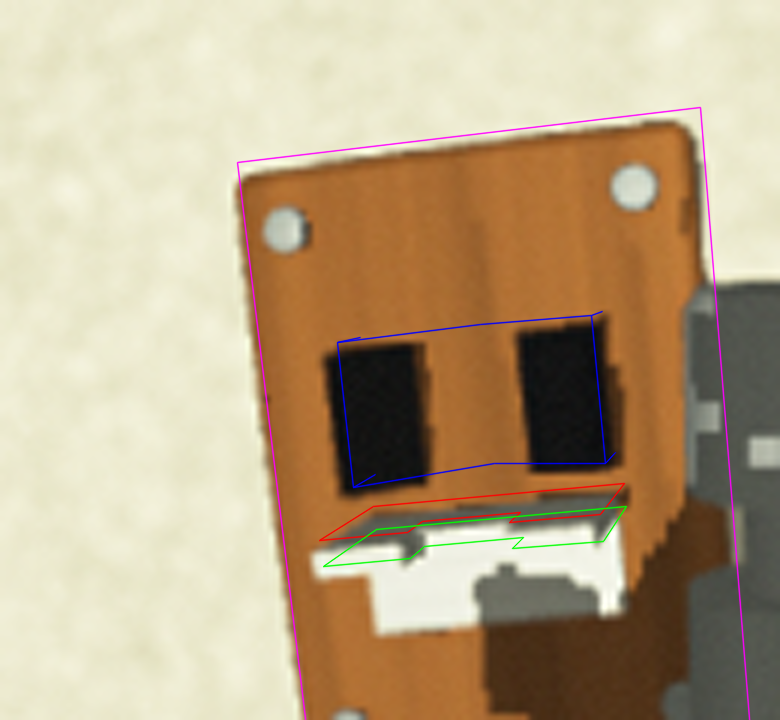

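View pics/o2.png

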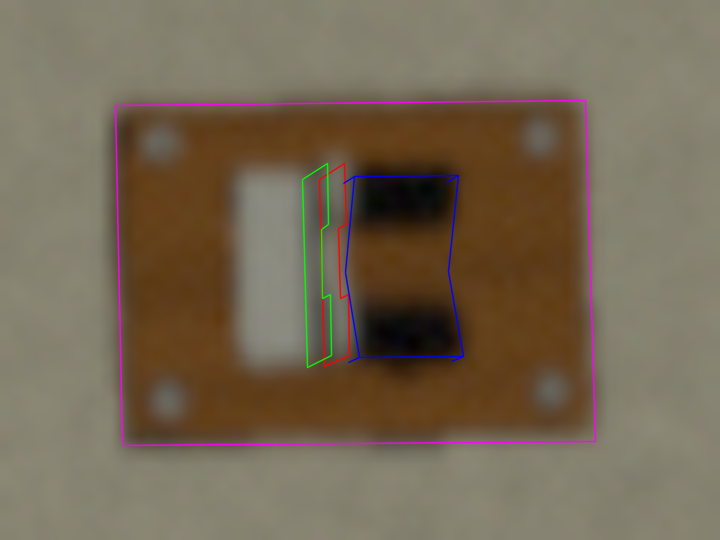

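View pics/o3.png

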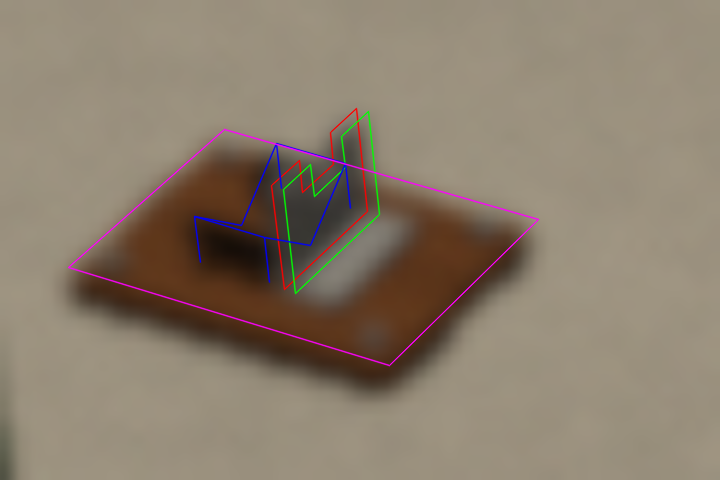

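```bash
cat >> ov.py <<'E'
def govl(fn,T,R,C,pitch,box,f,out,yawd=0):
    # gauge axis = tool -y ; C in tool frame; pitch>0 : nipple up
    im=cv2.imread(f'pics/{fn}.png');x0,y0,x1,y1=box
    im=cv2.resize(im[y0:y1,x0:x1],None,fx=f,fy=f,interpolation=cv2.INTER_CUBIC)
    p=np.radians(pitch);w=np.radians(yawd);a=A([np.sin(w),-np.cos(p)*np.cos(w),-np.sin(p)]);e1=np.cross(a,[0,0,1]);e1/=np.linalg.norm(e1);e2=np.cross(a,e1)
    th=np.linspace(0,2*np.pi,60)
    for s,r,col in((-.014,.025,(0,0,255)),(.014,.025,(0,0,255)),(.025,.006,(0,255,0)),(.037,.008,(255,0,0)),(.072,.008,(255,0,255)),(.072,.0001,(0,255,255))):
        P=A([A(C)+a*s+r*(np.cos(t)*e1+np.sin(t)*e2) for t in th])@A(R).T+A(T)
        q=((proj(fn,P)-[x0,y0]+.5)*f-.5).astype(int); cv2.polylines(im,[q.reshape(-1,1,2)],True,col,1,cv2.LINE_AA)
    cv2.imwrite('pics/'+out,im)
E
python3 - <<'E'
from ov import *
T=[ 0.5164,-0.1917,0.1814];R=[[-0.9994,0.0357,0.0001],[0.0357,0.9994,-0.0001],[-0.0001,-0.0001,-1.0]]
govl('wrist11',T,R,[0,0,-.008],0,(180,80,330,330),2.4,'g0.png')
govl('wrist11',T,R,[0,0,-.008],2.5,(180,80,330,330),2.4,'g1.png')
a=cv2.imread('pics/g0.png');b=cv2.imread('pics/g1.png');cv2.imwrite('pics/g.png',np.hstack([a,b]))
E
```

```text
(no output)
```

View pics/g.png

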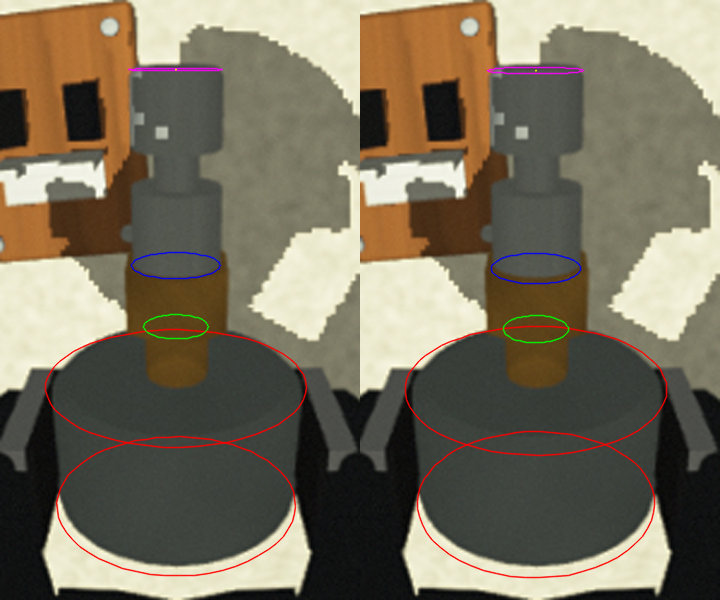

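Call:
jog_arm --dr '[[0,0,-0.1],[0,0,-0.14],[0,0,-0.14],[0,0,-0.14],[0,0,-0.14],[0,0,-0.14],[0,0,-0.14],[0,0,-0.14],[0,0,-0.14],[0,0,-0.14]]' --slide '[[0,0,0],[0,0,0],[0,0,0],[0,0,0],[0,0,0],[0,0,0],[0,0,0],[0,0,0],[0,0,0],[0,0,0]]' --gripper '[-1,-1,-1,-1,-1,-1,-1,-1,-1,-1]'

```text
time_s: 22.85
position: [0.5163, -0.1918, 0.1813]
tool_rot: [[-0.239, -0.971, 0.0], [-0.971, 0.239, -0.0], [0.0, -0.0, -1.0]]
ft_force: [-0.2, -0.2, -2.7]
grip_width: 0.049
```

Call:
jog_arm --dr '[[0,0,-0.14],[0,0,-0.14],[0,0,-0.14],[0,0,-0.14],[0,0,-0.14],[0,0,-0.14],[0,0,-0.14],[0,0,-0.14],[0,0,-0.14],[0,0,-0.14]]' --slide '[[0,0,0],[0,0,0],[0,0,0],[0,0,0],[0,0,0],[0,0,0],[0,0,0],[0,0,0],[0,0,0],[0,0,0]]' --gripper '[-1,-1,-1,-1,-1,-1,-1,-1,-1,-1]'

```text
time_s: 23.85
position: [0.5163, -0.1918, 0.1814]
tool_rot: [[0.916, -0.4, 0.0], [-0.4, -0.916, -0.0], [0.0, 0.0, -1.0]]
ft_force: [0.4, 0.3, -2.1]
grip_width: 0.0487
```

Call:
jog_arm --dr '[[0,0,-0.14],[0,0,-0.14],[0,0,-0.1],[0,0,-0.0775],[0,0,0],[0,0,0],[0,0,0],[0,0,0],[0,0,0],[0,0,0]]' --slide '[[0,0,0],[0,0,0],[0,0,0],[0,0,0],[0,0,0],[0,0,0],[0,0,0],[0,0,0],[0,0,0],[0,0,0]]' --gripper '[-1,-1,-1,-1,-1,-1,-1,-1,-1,-1]'

```text
time_s: 24.85
position: [0.5162, -0.1918, 0.1813]
tool_rot: [[0.999, 0.04, -0.0], [0.04, -0.999, -0.0], [-0.0, 0.0, -1.0]]
ft_force: [0.9, -0.1, -1.8]
grip_width: 0.0488
```

Call:
jog_arm --dr '[[0,0,0],[0,0,0],[0,0,0],[0,0,0],[0,0,0],[0,0,0],[0,0,0],[0,0,0],[0,0,0],[0,0,0]]' --slide '[[0.005,0.0052,0],[0.01,0.011,0.01],[0.012,0.013,0.015],[0.012,0.013,0.015],[0.0111,0.012,0.015],[0,0,0.015],[0,0,0.015],[0,0,0.006],[0,0,0],[0,0,0]]' --gripper '[-1,-1,-1,-1,-1,-1,-1,-1,-1,-1]'

```text
time_s: 25.85
position: [0.5688, -0.2442, 0.091]
tool_rot: [[0.999, 0.04, 0.001], [0.04, -0.999, -0.001], [0.001, 0.001, -1.0]]
ft_force: [-0.1, 0.3, -2.4]
grip_width: 0.0486
```

Run:
```python
from ov import *
im=snap('wrist','wrist12');cv2.imwrite('pics/wrist12b.png',cv2.resize(im['pixels'],(800,600),interpolation=cv2.INTER_CUBIC))
s=observe();print(s['time_s'],np.round(s['position'],4),np.round(s['tool_rot'],4).tolist(),s['ft_force'],s['grip_width'])
im=snap('top','top12');snap('scene','scene12')
overlay('wrist12',(.5685,-.244,0,10),92.3,(130,20,380,230),3.1,'o4.png')
overlay('scene12',(.568,-.245,0,10),92.1,(165,145,255,205),8,'o5.png')
overlay('top12',(.568,-.245,0,10),92.1,(295,155,395,230),7,'o6.png')
```

```text
25.9 [ 0.5688 -0.2443  0.0912] [[0.9992, 0.0399, 0.0013], [0.0399, -0.9992, -0.0009], [0.0013, 0.0009, -1.0]] [-0.42065416 -0.26417837 -1.61303464] 0.048926066789530105
```

View pics/wrist12b.png

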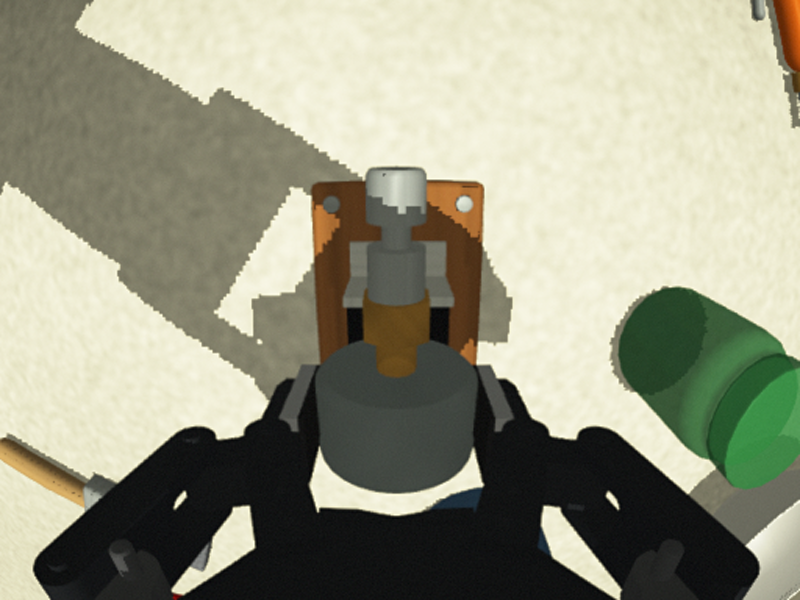

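View pics/o4.png

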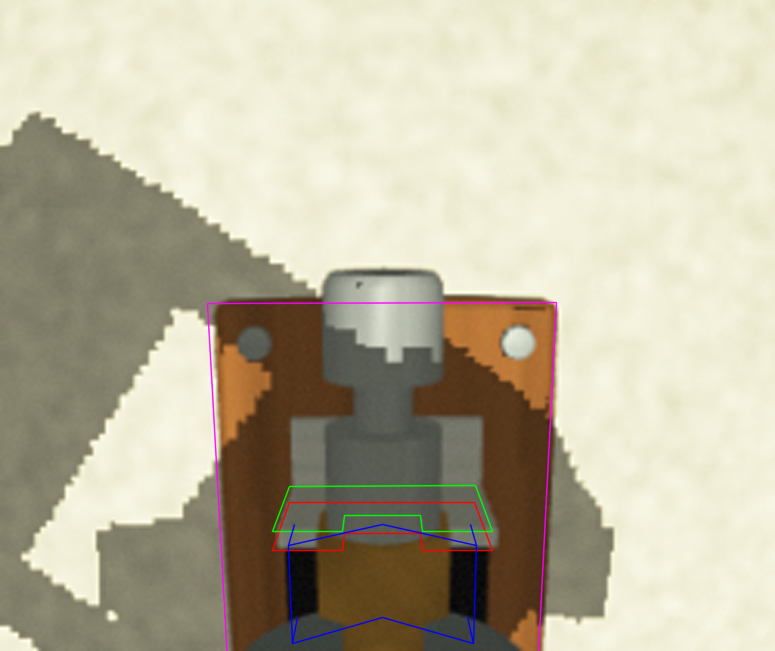

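View pics/o5.png

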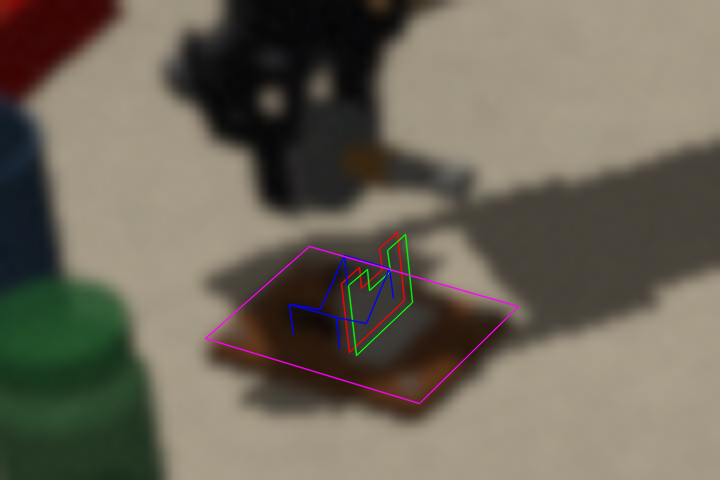

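View pics/o6.png

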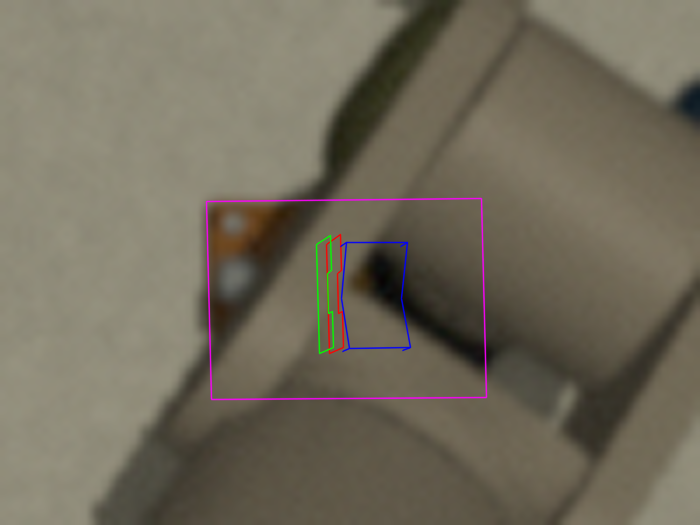

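Call:
jog_arm --dr '[[0,0,0],[0,0,0],[0,0,0],[0,0,0],[0,0,0],[0,0,0],[0,0,0],[0,0,0],[0,0,0],[0,0,0]]' --slide '[[0.0004,-0.0009,0],[0,0,0.004],[0,0,0.008],[0,0,0.009],[0,0,0.009],[0,0,0.008],[0,0,0.005],[0,0,0.003],[0,0,0],[0,0,0]]' --gripper '[-1,-1,-1,-1,-1,-1,-1,-1,-1,-1]'

```text
time_s: 27.0
position: [0.5688, -0.2431, 0.0444]
tool_rot: [[0.999, 0.04, -0.0], [0.04, -0.999, -0.0], [-0.0, 0.0, -1.0]]
ft_force: [-0.2, -1.5, -3.2]
grip_width: 0.0489
```

Run:
```python
from ov import *
im=snap('wrist','wrist13');cv2.imwrite('pics/wrist13b.png',cv2.resize(im['pixels'][80:330,150:370],None,fx=3.2,fy=2.4,interpolation=cv2.INTER_CUBIC))
s=observe();print(s['time_s'],np.round(s['position'],4),np.round(s['tool_rot'],4).tolist(),s['ft_force'],s['grip_width'])
snap('scene','scene13')
i=cv2.imread('pics/scene13.png');cv2.imwrite('pics/scene13b.png',cv2.resize(i[145:205,165:255],None,fx=8,fy=8,interpolation=cv2.INTER_CUBIC))
```

```text
27.05 [ 0.5688 -0.2431  0.0445] [[0.9992, 0.0399, 0.0], [0.0399, -0.9992, -0.0001], [0.0, 0.0001, -1.0]] [ 0.23955689 -1.03233186 -2.5702512 ] 0.04890393261273412
```

View pics/wrist13b.png

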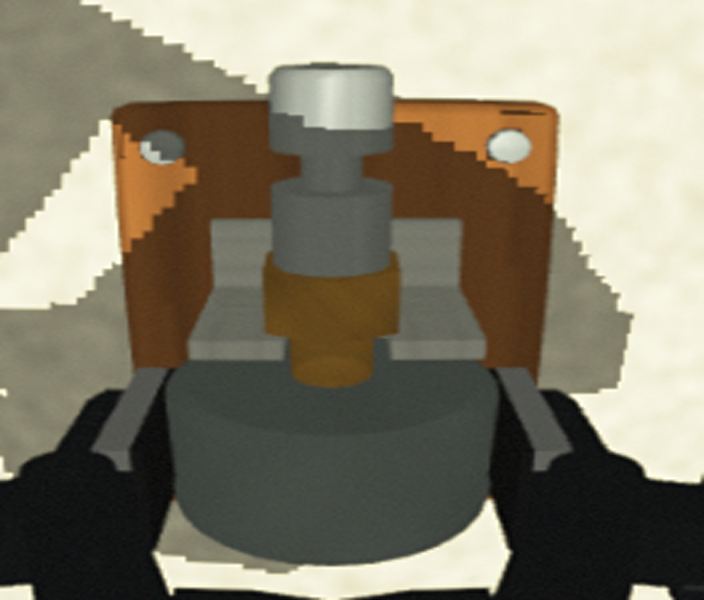

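View pics/scene13b.png

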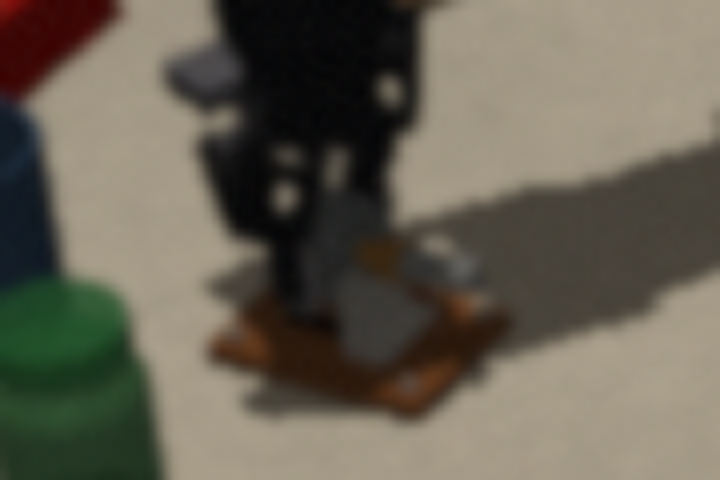

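Call:
jog_arm --dr '[[0,0,0],[0,0,0],[0,0,0],[0,0,0],[0,0,0],[0,0,0],[0,0,0],[0,0,0],[0,0,0],[0,0,0]]' --slide '[[0.0008,0,0],[0,0,0.001],[0,0,0.001],[0,0,0.001],[0,0,0.001],[0,0,0.001],[0,0,0.001],[0,0,0],[0,0,0],[0,0,0]]' --gripper '[-1,-1,-1,-1,-1,-1,-1,-1,-1,-1]'

```text
time_s: 28.1
position: [0.5697, -0.243, 0.039]
tool_rot: [[0.999, 0.04, 0.001], [0.04, -0.999, -0.0], [0.001, 0.0, -1.0]]
ft_force: [-1.6, 0.9, 5.0]
grip_width: 0.0489
```

Call:
jog_arm --dr '[[0,0,0],[0,0,0],[0,0,0],[0,0,0],[0,0,0],[0,0,0],[0,0,0],[0,0,0],[0,0,0],[0,0,0]]' --slide '[[0,0,0.0005],[0,0,0.0005],[0,0,0],[0,0,0],[0,0,0],[0,0,0],[0,0,0],[0,0,0],[0,0,0],[0,0,0]]' --gripper '[-1,-1,-1,-1,-1,-1,-1,-1,-1,-1]'

```text
time_s: 29.1
position: [0.5698, -0.243, 0.0389]
tool_rot: [[0.999, 0.04, 0.001], [0.04, -0.999, -0.001], [0.001, 0.001, -1.0]]
ft_force: [-4.1, 1.7, 12.7]
grip_width: 0.0488
```

Run:
```python
from ov import *
im=snap('wrist','wrist14');cv2.imwrite('pics/wrist14b.png',cv2.resize(im['pixels'][80:330,150:370],None,fx=3.2,fy=2.4,interpolation=cv2.INTER_CUBIC))
s=observe();print(s['time_s'],np.round(s['position'],4),np.round(s['tool_rot'],4).tolist(),s['ft_force'],s['wrist_torque'],s['grip_width'])
snap('scene','scene14')
i=cv2.imread('pics/scene14.png');cv2.imwrite('pics/scene14b.png',cv2.resize(i[155:200,190:240],None,fx=14,fy=13,interpolation=cv2.INTER_CUBIC))
```

```text
29.15 [ 0.5698 -0.243   0.0388] [[0.9992, 0.0401, 0.0011], [0.0401, -0.9992, -0.0007], [0.0011, 0.0008, -1.0]] [-3.93285612  2.40287363 11.61337787] [0.11635295 0.60624058 0.01389972] 0.04867267418657454
```

View pics/wrist14b.png

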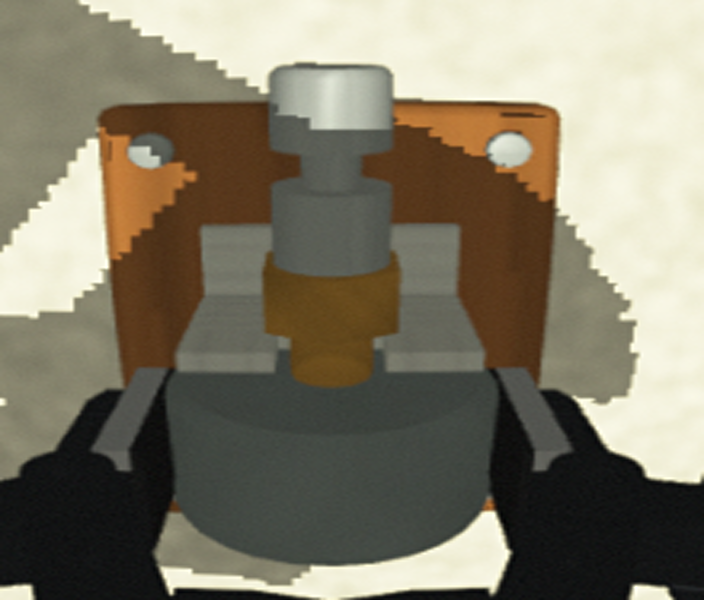

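View pics/scene14b.png

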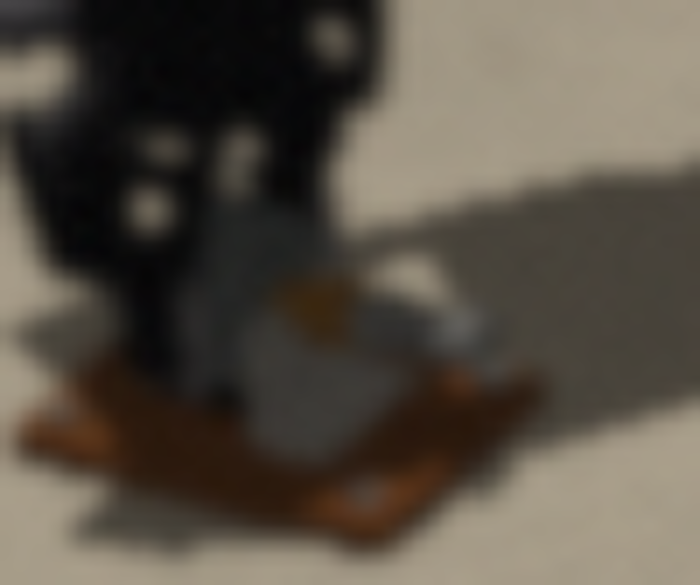

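Call:
jog_arm --dr '[[0,0,0],[0,0,0],[0,0,0],[0,0,0],[0,0,0],[0,0,0],[0,0,0],[0,0,0],[0,0,0],[0,0,0]]' --slide '[[-0.0003,0,0],[-0.0003,0,0],[0,0,0],[0,0,0],[0,0,0],[0,0,0],[0,0,0],[0,0,0],[0,0,0],[0,0,0]]' --gripper '[-1,-1,-1,-1,-1,-1,-1,-1,-1,-1]' --force 20

```text
time_s: 30.2
position: [0.5697, -0.243, 0.0389]
tool_rot: [[0.999, 0.04, 0.002], [0.04, -0.999, -0.001], [0.002, 0.001, -1.0]]
ft_force: [-1.7, 2.2, 11.7]
grip_width: 0.0489
```

Call:
jog_arm --dr '[[0,0,0],[0,0,0],[0,0,0],[0,0,0],[0,0,0],[0,0,0],[0,0,0],[0,0,0],[0,0,0],[0,0,0]]' --slide '[[0,0,-0.0006],[0,0,-0.0006],[0,0,0],[0,0,0],[0,0,0],[0,0,0],[0,0,0],[0,0,0],[0,0,0],[0,0,0]]' --gripper '[-1,-1,-1,-1,-1,0.2,0.25,0.3,0.35,0.4]' --force 20

```text
time_s: 31.2
position: [0.5688, -0.243, 0.0383]
tool_rot: [[0.999, 0.04, -0.001], [0.04, -0.999, 0.0], [-0.001, -0.0, -1.0]]
ft_force: [1.3, -0.5, -1.3]
grip_width: 0.0598
```

Run:
```python
from ov import *
im=snap('wrist','wrist15');cv2.imwrite('pics/wrist15b.png',cv2.resize(im['pixels'][80:330,150:370],None,fx=3.2,fy=2.4,interpolation=cv2.INTER_CUBIC))
s=observe();print(s['time_s'],np.round(s['position'],4),np.round(s['tool_rot'],4).tolist(),s['ft_force'],s['wrist_torque'],s['grip_width'])
snap('scene','scene15')
i=cv2.imread('pics/scene15.png');cv2.imwrite('pics/scene15b.png',cv2.resize(i[155:200,190:240],None,fx=14,fy=13,interpolation=cv2.INTER_CUBIC))
```

```text
31.25 [ 0.5688 -0.243   0.0384] [[0.9992, 0.0399, -0.0004], [0.0399, -0.9992, 0.0002], [-0.0004, -0.0002, -1.0]] [ 0.41590799  0.14238253 -0.71952572] [-0.03740747 -0.07201349  0.00817644] 0.059832329182263874
```

View pics/wrist15b.png

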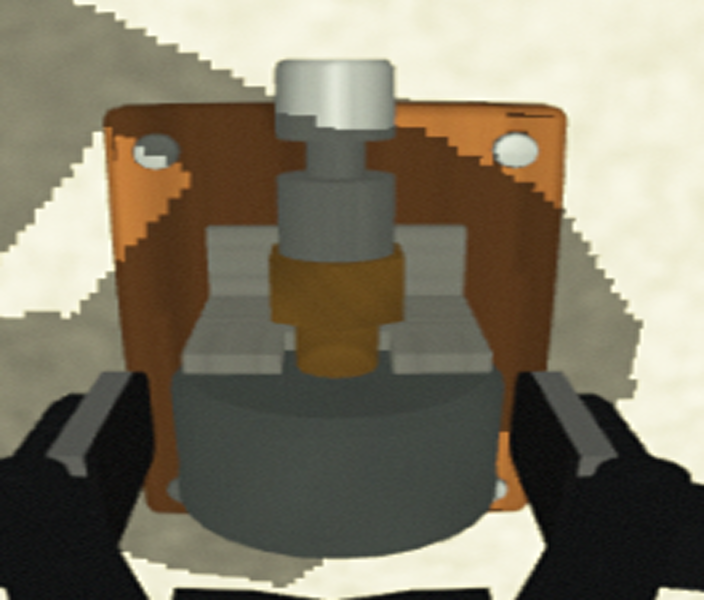

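View pics/scene15b.png

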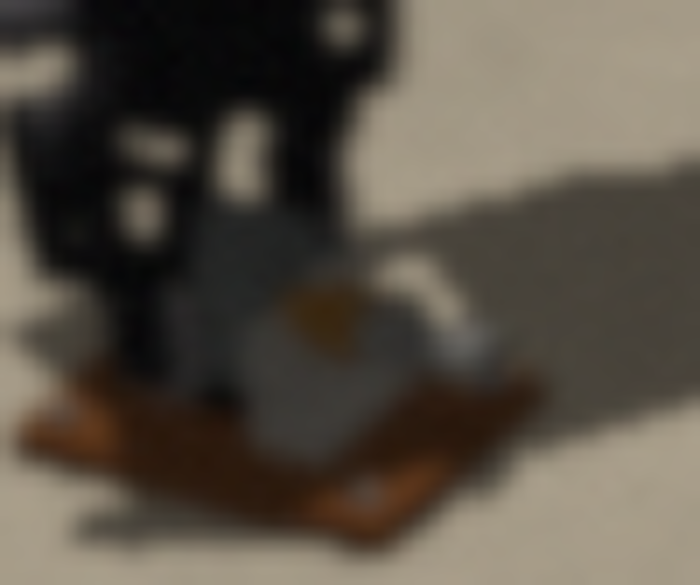

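Call:
jog_arm --dr '[[0,0,0],[0,0,0],[0,0,0],[0,0,0],[0,0,0],[0,0,0],[0,0,0],[0,0,0],[0,0,0],[0,0,0]]' --slide '[[0,0,0],[0,0,0],[0,0,-0.003],[0,0,-0.006],[0,0,-0.01],[0,0,-0.015],[0,0,-0.02],[0,0,-0.03],[0,0,-0.03],[0,0,-0.02]]' --gripper '[0.5,0.55,0.6,0.6,0.6,0.6,0.6,0.6,0.6,0.6]'

```text
time_s: 32.3
position: [0.5693, -0.2433, 0.1759]
tool_rot: [[0.999, 0.04, 0.003], [0.04, -0.999, -0.002], [0.003, 0.002, -1.0]]
ft_force: [1.1, 0.3, 0.2]
grip_width: 0.0683
```

Call:
jog_arm --dr '[[0,0,0],[0,0,0],[0,0,0],[0,0,0],[0,0,0],[0,0,0],[0,0,0],[0,0,0],[0,0,0],[0,0,0]]' --slide '[[-0.005,0.01,0],[-0.01,0.02,0],[-0.015,0.025,0],[-0.015,0.025,0],[-0.015,0.01,0],[-0.015,0,0],[-0.01,0,0],[0,0,0],[0,0,0],[0,0,0]]' --gripper '[0.6,0.6,0.6,0.6,0.6,0.6,0.6,0.6,0.6,0.6]'

```text
time_s: 33.3
position: [0.4881, -0.3361, 0.1726]
tool_rot: [[0.999, 0.041, 0.0], [0.041, -0.999, -0.0], [0.0, 0.0, -1.0]]
ft_force: [-0.3, -0.1, -0.5]
grip_width: 0.0684
```

Run:
```python
from ov import *
im=snap('wrist','wrist16');cv2.imwrite('pics/wrist16b.png',cv2.resize(im['pixels'],(800,600),interpolation=cv2.INTER_CUBIC))
s=observe();print(s['time_s'],np.round(s['position'],4),s['ft_force'])
for n in('scene','top'):
  im=snap(n,n+'16');cv2.imwrite(f'pics/{n}16b.png',cv2.resize(im['pixels'],(800,600),interpolation=cv2.INTER_CUBIC))
i=cv2.imread('pics/scene16.png');cv2.imwrite('pics/scene16c.png',cv2.resize(i[155:200,190:240],None,fx=14,fy=13,interpolation=cv2.INTER_CUBIC))
```

```text
33.35 [ 0.4882 -0.3361  0.1725] [-0.14033736  0.17621402 -0.82635646]
```

View pics/wrist16b.png

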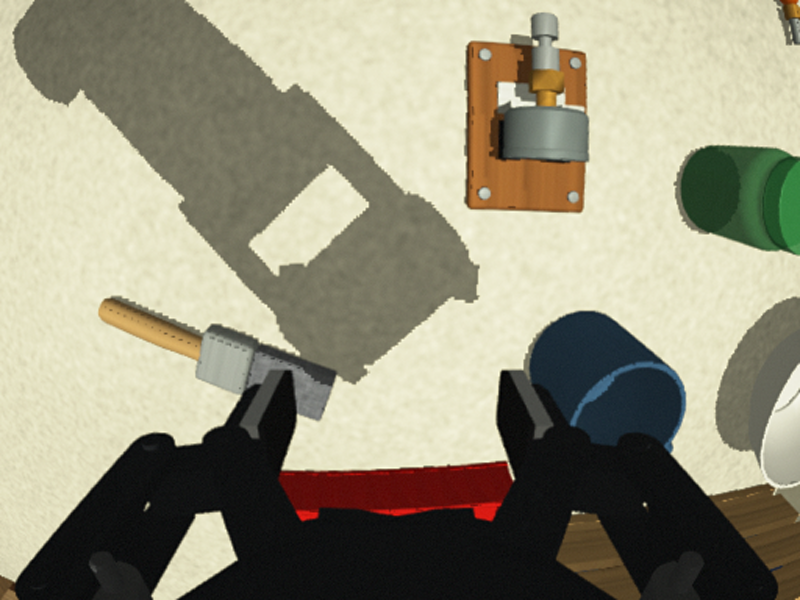

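View pics/scene16b.png

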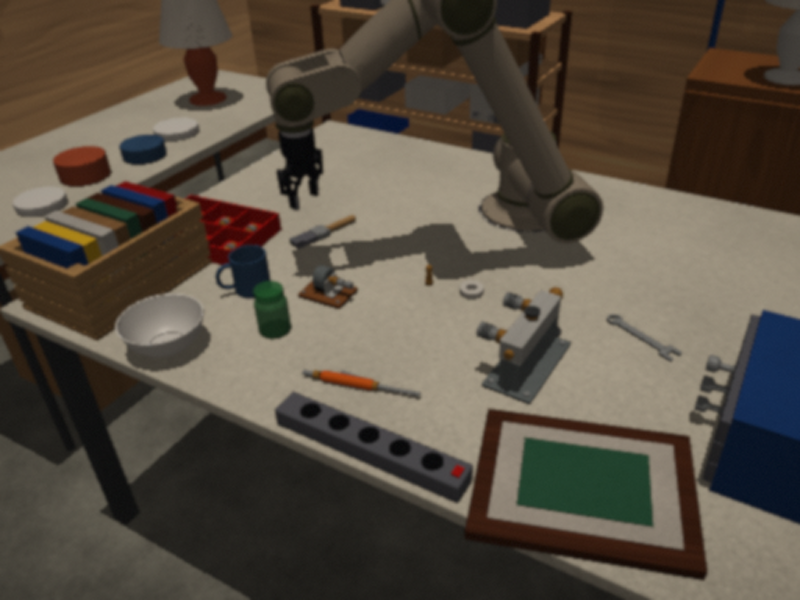

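View pics/scene16c.png

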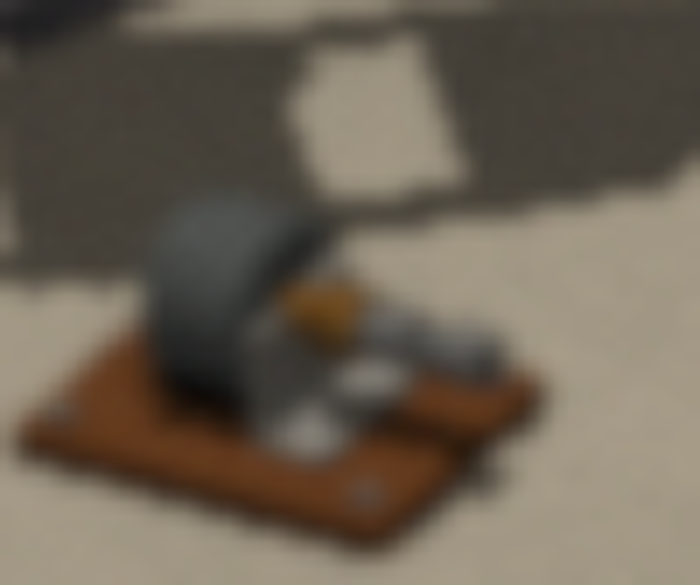

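View pics/top16b.png

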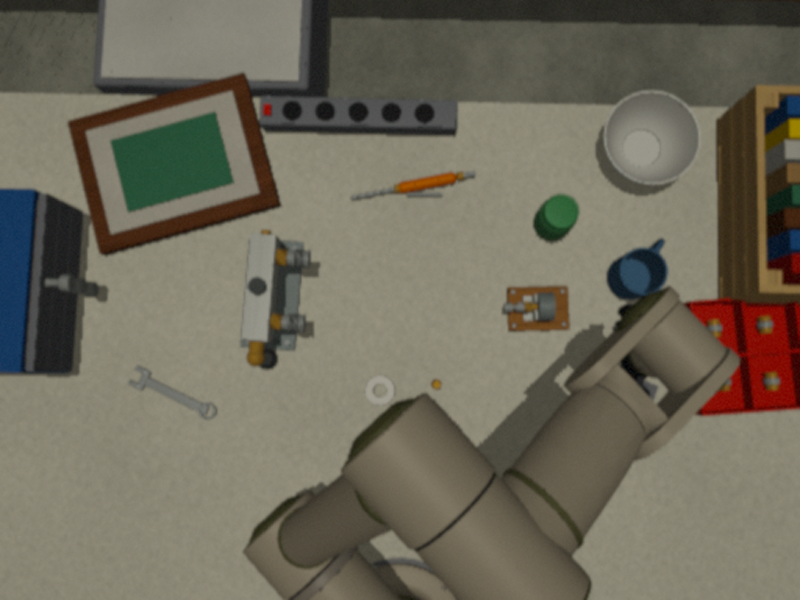

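Run:
```python
from ov import *
y=92.3;O=(.569,-.2435)
c,s=np.cos(np.radians(y)),np.sin(np.radians(y))
# frame: tool -y == rest +x, tool z down
R=A([[s,-c,0],[-c,-s,0],[0,0,-1.]]);T=A([O[0],O[1],.044])
outs=[]
for fn,box,f in(('wrist16',(285,0,385,145),4),('top16',(315,175,375,220),12),('scene16',(190,150,240,205),10)):
    govl(fn,T,R,[0,0,0],0,box,f,f'q_{fn}.png')
```

```text
(no output)
```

View pics/q_wrist16.png

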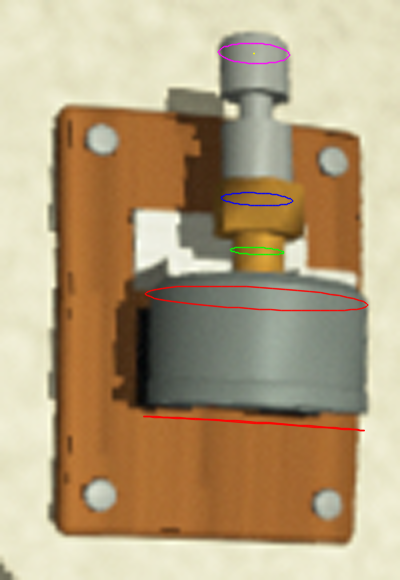

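View pics/q_top16.png

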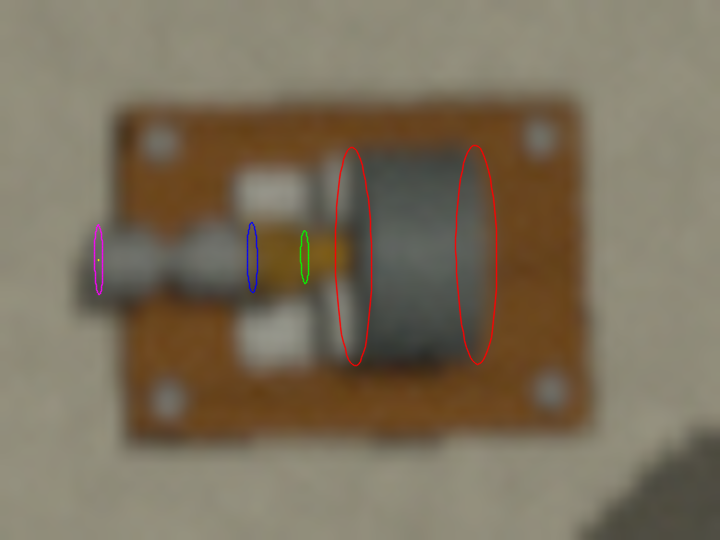

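View pics/q_scene16.png

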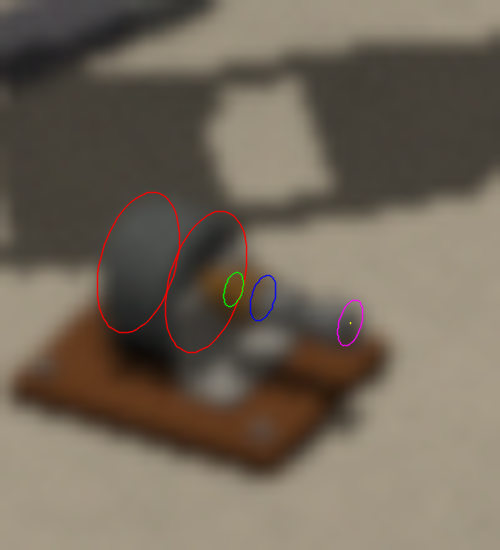

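Run:
```python
from ov import *
overlay('wrist16',(.569,-.2435,0,10),92.3,(285,0,385,145),4,'q1.png')
i=cv2.imread('pics/scene16.png')[150:205,190:240];b=cv2.resize(i,None,fx=8,fy=8,interpolation=cv2.INTER_CUBIC)
y=92.3;c,s=np.cos(np.radians(y)),np.sin(np.radians(y));R=A([[s,-c,0],[-c,-s,0],[0,0,-1.]])
govl('scene16',A([.569,-.2415,.044]),R,[0,0,0],0,(190,150,240,205),8,'q2.png')
a=cv2.imread('pics/q1.png');q=cv2.imread('pics/q2.png')
h=580
pad=lambda m:cv2.copyMakeBorder(m,0,max(0,h-m.shape[0]),0,0,cv2.BORDER_CONSTANT)[:h]
cv2.imwrite('pics/q3.png',pad(a));cv2.imwrite('pics/q4.png',np.hstack([b,q]))
```

```text
(no output)
```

View pics/q3.png

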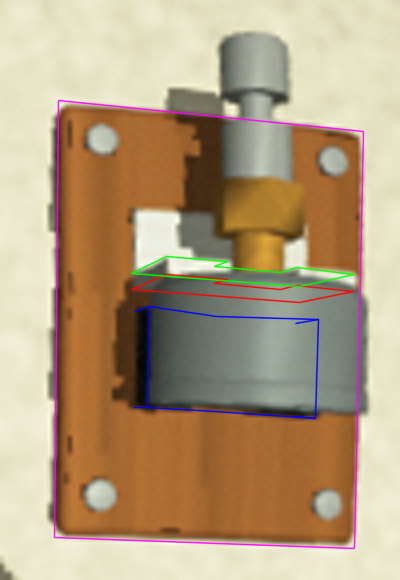

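View pics/q4.png

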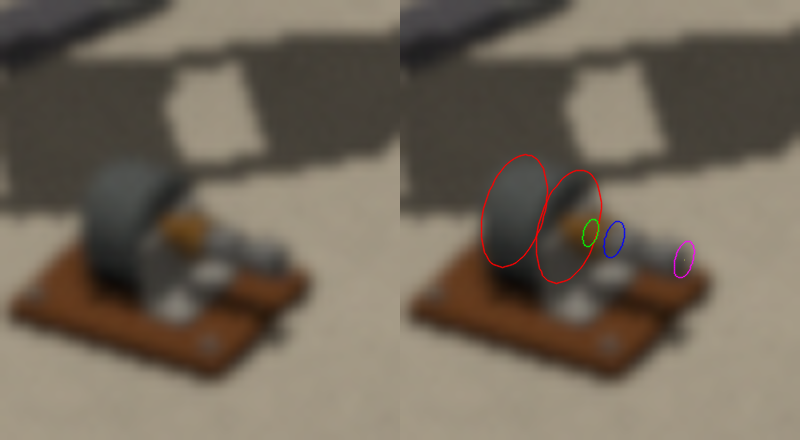

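Run:
```python
from h import *
print(env.close_job()); print(observe()['time_s'])
```

```text
the job is handed in; nothing more can be done
None
the job is handed in; nothing more can be done
```

The gauge is out of its coupling and lying released in the V of its rest, and I handed the job in at about 33 s of the 58 s; no verdict was reported.

**Uncoupling:** I gripped the sleeve and drew it back about 7.5 mm with about 15 N, short of the 8 mm stop, and the gauge popped forward. I let the sleeve go, took the case by its sides and drew the gauge straight out. The wrist force readings after each step of the pull were under about 2.5 N, roughly the gauge's own weight. The sleeve was seen forward again afterwards.

**Wrong turn:** I first read the rest backwards and turned the gauge half a turn in mid-air. A model drawn over the pictures showed the mistake, and I turned it back before lowering it.

**Placing:** The gauge touched down with about 12 N, briefly with 4 N sideways, and I corrected that before letting go.

**Last checks:**
- **Seating:** The stem is in the slot and the nipple is out behind the plate. Height, level and sideways position fit the seated pose as well as the pictures can show.
- **Position along the V:** The last wrist picture puts the case about 3 to 4 mm towards the plate, while the top picture puts the case near the middle but the nipple tip about 3 mm out. Touching the plate would be 3.5 mm, so both are inside the 6 mm limit.
- **Surroundings:** The spare outlet and the other things look unmoved, and the arm stands clear of everything.

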